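# Strike off a level scoop of grinding balls and put it on the balance

### The job

Take a heaped scoop of grinding balls from the low end of the bin, reaching in under the strike bar, and draw it back level with its rim just beneath the bar, so that the excess rolls back into the bin and the scoop is left level full with four balls. Stand the full scoop flat on the middle of the balance's weighing pan and let go. Every other ball must end up in the bin; leave the jar and the bottle alone.

Things in the scene. Friction and masses are not known exactly. Their poses are not given: they have to be found in the camera images.
- scoop: Steel level-measure scoop, 150 g. Origin: centre of the pan's flat underside; +x to the front, handle to -x, z up. Square pan 46 x 46 mm, 42 x 42 inside, floor and walls 2 mm; side and back walls rise to the rim, 22 mm above the underside; the front is only a 9 mm lip. One layer of four balls (2 x 2) fills it just to the rim. Stands stably on its pan, empty or full, handle in the air.
- scoop_nose (a point): Middle of the scoop's front edge, 38 mm ahead of its origin and level with the underside: from the top of the lip a ramp plate, as wide as the pan, slopes down at 30 degrees to this edge. Held flat on the bin's floor and pushed forward, it runs under the balls, which climb the ramp into the pan; pushed up to the far wall (10 to 25 N) it comes out heaped.
- scoop_rim (a point): Centre of the scoop's mouth at rim height, 22 mm above the scoop's origin. Behind the pan a flat neck, 16 mm wide, its top at rim height too, runs back from x = -23 to about -66 mm of the scoop; there a strap rises steeply to the grip. Balls above the rim are excess.
- scoop_grip (a point): Centre of the scoop's grip: a level black plastic bar 60 mm long (along scoop x), 16 mm wide, 18 mm tall, 113 mm behind the scoop's origin and 55 mm above the underside, with nothing beneath it.
- bin: Fixed narrow sheet-steel bin for grinding balls, 196 mm long (its x), 69 mm wide, 63 mm inside, open on top. Origin: centre of its footprint on the bench; +x points to its far, low end, z up. Wall tops above the bench: near wall 46 mm; sides 56 mm in the near half, 78 mm from the strike bar on; far wall 78 mm. Walls 3 mm. The strike bar bridges it just past its middle.
- bin_low (a point): Middle of the line where the bin's flat floor meets the far wall: 95 mm ahead of the bin's origin, 6 mm above the bench; axes as the bin's. From here the floor rises 10 degrees towards -x (23 mm above the bench at the bin's middle, 39 mm at the near wall), so balls roll to this end and lie there in one layer, reaching back almost to the strike bar.
- strike_bar (a point): Middle of the lower edge of the bin's strike bar, a fixed dark steel blade across the bin (along bin y), 5 mm thick, 20 mm tall; lower edge 72 mm above the bench, 8 mm ahead (+x) of the bin's origin; held on the side plates. Axes as the bin's. The scoop's neck and pan pass under it.
- balance: Fixed top-loading balance, 270 mm deep (its x), 200 mm wide, white housing with the display on its -x side. Origin: centre of its footprint on the bench; z up.
- pan (a point): Centre of the top face of the balance's square steel weighing pan: 160 x 160 mm, 70 mm above the bench, 35 mm ahead (+x) of the balance's origin; it is the highest part of the balance.
- ball0: One of eleven equal white zirconia grinding balls, 20 mm in diameter, 25 g, smooth and free-rolling; origin at its centre. All start in the low end of the bin.
- ball1: One of eleven equal white zirconia grinding balls, 20 mm in diameter, 25 g, smooth and free-rolling; origin at its centre. All start in the low end of the bin.
- ball2: One of eleven equal white zirconia grinding balls, 20 mm in diameter, 25 g, smooth and free-rolling; origin at its centre. All start in the low end of the bin.
- ball3: One of eleven equal white zirconia grinding balls, 20 mm in diameter, 25 g, smooth and free-rolling; origin at its centre. All start in the low end of the bin.
- ball4: One of eleven equal white zirconia grinding balls, 20 mm in diameter, 25 g, smooth and free-rolling; origin at its centre. All start in the low end of the bin.
- ball5: One of eleven equal white zirconia grinding balls, 20 mm in diameter, 25 g, smooth and free-rolling; origin at its centre. All start in the low end of the bin.
- ball6: One of eleven equal white zirconia grinding balls, 20 mm in diameter, 25 g, smooth and free-rolling; origin at its centre. All start in the low end of the bin.
- ball7: One of eleven equal white zirconia grinding balls, 20 mm in diameter, 25 g, smooth and free-rolling; origin at its centre. All start in the low end of the bin.
- ball8: One of eleven equal white zirconia grinding balls, 20 mm in diameter, 25 g, smooth and free-rolling; origin at its centre. All start in the low end of the bin.
- ball9: One of eleven equal white zirconia grinding balls, 20 mm in diameter, 25 g, smooth and free-rolling; origin at its centre. All start in the low end of the bin.
- ball10: One of eleven equal white zirconia grinding balls, 20 mm in diameter, 25 g, smooth and free-rolling; origin at its centre. All start in the low end of the bin.
- jar: Bystander: closed steel grinding jar, 88 mm across, 80 mm high; origin under its centre.
- bottle: Bystander: amber bottle, 60 mm across, 125 mm high; origin under its centre.
Mind the look-alikes: they are no part of the job. Leave any turquoise or yellow look-alike of the scoop alone. What is shaped like the bin but orange is not meant.

How it is judged:
By the outcome, as a careful person would: the job done as asked, in the order asked, and still so for the second after the job is handed in, with the robot touching nothing.
It also fails if it takes over 58 s, if anything falls off the work surface, if the arm or the gripper's body presses on something with over 40 N, if the wrist force passes 120 N, or if a joint passes its speed limit or range.

### The arm

A 6-joint arm with a two-finger parallel gripper is mounted at the origin on the work surface. World frame = base frame: x ahead of the robot, y to its left, z up, the work surface at z = 0. Lengths are in mm, angles in rad, forces in N, time in s.
With the tool pointing down it reaches from about 350 to 775 mm from the base axis. Payload 7.3 kg.
Tool frame: the origin (TCP) lies on the front face of the gripper's body, between the roots of the fingers; the fingertips stand 66 mm ahead of it and the grasp point (between the pads) lies 47 mm ahead of it (bot.tip_extent is the distance from the TCP to the fingertips, in mm); z points along the fingers, y is the line along which they close (so a half turn about z gives the same grasp; the last joint's range is limited). The gripper opens to 92 mm and grips with 3 to 60 N. Pads are 19 mm wide; open, the fingers measure 130 mm over their backs; the gripper's body (75 mm by 190 mm) begins 47 mm behind the grasp point.
Start: joints at [0.969, 0.342, 1.524, -0, 1.275, -0.146], TCP at [231.081, 471.424, 292.241] pointing down, gripper open.
Joint ranges: [-2.53, 2.53], [-0.77, 2.02], [0.04, 2.7], [-1, 4.14], [0.28, 2.66], [-3.11, 3.11]. Speed limits (rad/s): [2.57, 2.57, 3.14, 3.14, 3.14, 3.14].

### API

Orientations are given as [roll, pitch, yaw] about the fixed x, y, z axes, in that order (R = Rz(yaw) Ry(pitch) Rx(roll)).
In Python, from plant import readout, viewer, order, bot gives the robot as it stands.
- The arm moves only by the shell command python3 -m creep 'ROWS'. ROWS is text: rows parted by semicolons, each of 7 numbers parted by spaces: the shift along the world's x, y, z in m, then the turn, a rotation vector about the world's x, y, z in rad, then the opening in per cent of the stroke, from 0 (shut) to 100 (fully open). A call has 1 to 8 rows; each row shifts and turns the commanded pose from where the row before left it; what a row does not reach is not made up. A row lasts 1/12 s, in which the tool goes at most 41.7 mm and 7.16 degrees, less where a joint would pass 70% of its speed; a pose out of reach is approached as far as the arm can. A call is refused whole if a number of a shift passes 0.0417 or a number of a turn 0.125, either way. A call with a gripper value outside its range is refused whole. The fingers move at their own pace and stop on an object; the grip force is fixed at half the most. Time passes only in rows, so rows that do not move let the fingers close. It gives the time, the measured TCP pose, the force, the opening and the grip force at its end, in the units of the state.
- readout.get_obs(): the state, without advancing time (a new reading comes with each control period).
- viewer.capture(name): name is "scene" or "top" or "wrist"; returns the picture (400x640x3 uint8, red, green, blue); there is no depth.
- viewer.camera_info(name): a dict with "fx", "fy", "cx", "cy" (pixels), "origin" and "rotation" of the camera in the world. Camera axes: x right, y up, looking along -z (the intrinsics and any distortion apply to the point x, -y, -z); pixel columns grow to the right and rows downward; lengths in mm; the calibration is good to about 2 mm. A picture is of the moment at which its call begins: read the wrist's pose just before it. camera_info takes no time and is no camera call; for the wrist camera it gives the pose at the moment of the call.
- order.close_job(): hands the job in; it is judged then, once.
The state is a dict: "time": time; "joint_positions": joint angles; "dq": joint speeds; "tau": joint torques, N m; "tool_pos": TCP position; "tcp_rot": TCP orientation; "contact_force": force on the tool from outside, world axes, zero at the start; "moment": the same for the moment, N m; "grip_width": finger opening in mm; "finger_force": force on a finger pad.
Only numpy, scipy, OpenCV 4.12 (cv2) and the standard library are available. Lean on these libraries where they do the work, as an engineer would, in place of code of your own. Each camera call takes 0.05 s, during which the arm holds its last target. There are 200 camera calls.

## Working session

There is one attempt and no reset: what is moved stays moved. The work goes in short steps, Python scripts to look and compute and a shell command to move; the robot and the scene stay as the last step left them, time stands still between calls to the robot, and variables do not carry over. Pictures are saved under pics/ and viewed, at most 10 in all, crops included, and the job is handed in when it is done.

```bash
ls; mkdir -p pics; python3 - <<'E'
from plant import readout, viewer
import cv2
print(readout.get_obs())
for n in ("scene","top","wrist"):
    i=viewer.camera_info(n); print(n,i)
    cv2.imwrite(f"pics/{n}0.png",viewer.capture(n)[:,:,::-1])
E
```

```text
pics
{'time': 0.0, 'joint_positions': array([ 9.68987828e-01,  3.42745678e-01,  1.52503695e+00, -1.52426714e-05,
        1.27537754e+00, -1.45996644e-01]), 'dq': array([-0.00060568,  0.00081807,  0.00016632,  0.00043181, -0.00094345,
       -0.00014194]), 'tau': array([ 1.18110063e-03, -4.31243169e+01, -2.44219190e+01,  7.17825419e-02,
        5.60674549e-02, -1.39058270e-04]), 'tool_pos': array([230.90537121, 471.15093383, 291.52600681]), 'tcp_rot': array([-3.14003969e+00, -2.13619712e-04,  2.68578508e+00]), 'contact_force': array([-0.35361358,  0.53186748, -0.80287081]), 'moment': array([0.01802876, 0.00026625, 0.03093579]), 'finger_force': 0.0, 'grip_width': 91.78753489681152}
scene {'fx': 508.30219052563854, 'fy': 508.30219052563854, 'cx': 322.46961981796767, 'cy': 200.7404164705904, 'origin': array([1112.11690431,  361.9855149 , 1139.03526877]), 'rotation': array([ 0.52813584, -0.00527577,  2.04362883])}
top {'fx': 490.78719509963133, 'fy': 490.78719509963133, 'cx': 320.91459138393225, 'cy': 201.89704938461338, 'origin': array([ 362.5481655 ,   80.5776388 , 1576.35523482]), 'rotation': array([ 0.10346186,  0.00857967, -1.58358536])}
wrist {'fx': 314.4141474717687, 'fy': 314.4141474717687, 'cx': 319.0255873057769, 'cy': 204.87869742182914, 'origin': array([156.99358814, 507.55117647, 383.69828059]), 'rotation': array([-0.3080471 ,  0.00111362,  1.11298625])}
```

View pics/scene0.png

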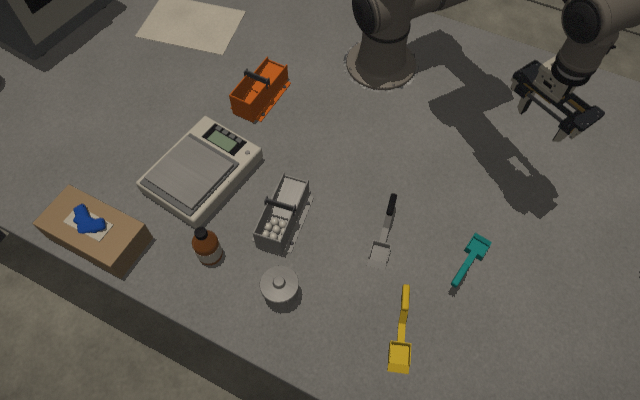

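View pics/top0.png

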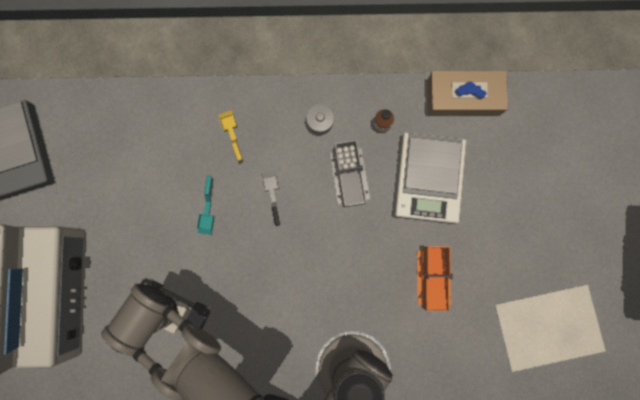

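```bash
cat > h.py <<'E'
import numpy as np, cv2
from scipy.spatial.transform import Rotation as R
from plant import readout, viewer
def cam(n):
    i=viewer.camera_info(n); return i,R.from_euler('xyz',i['rotation']).as_matrix(),np.array(i['origin'])
def p2w(c,u,v,z):
    i,M,o=c; d=M@np.array([(u-i['cx'])/i['fx'],-(v-i['cy'])/i['fy'],-1]); return o+d*(z-o[2])/d[2]
def w2p(c,P):
    i,M,o=c; q=(np.atleast_2d(P)-o)@M; return np.c_[i['cx']+i['fx']*q[:,0]/-q[:,2], i['cy']-i['fy']*q[:,1]/-q[:,2]]
E
python3 - <<'E'
from h import *
t=cam('top'); s=cam('scene')
for k,u,v,z in [('scoop pan',270,182,22),('grip',276,215,60),('bin lowend',345,144,78),('bin near',354,205,46),('balpan',435,165,70),('jar',320,119,80),('bottle',384,118,125),('base',352,370,0)]: print(k,p2w(t,u,v,z).round())
for k,u,v,z in [('pan',379,252,22),('grip',391,204,60),('balpan',190,172,70)]: print('s',k,p2w(s,u,v,z).round())
im=cv2.imread('pics/top0.png')[90:240,250:480]
cv2.imwrite('pics/topc.png',cv2.resize(im,None,fx=3.4,fy=3.4,interpolation=cv2.INTER_CUBIC))
E
```

```text
scoop pan [590. 254.  22.]
grip [481. 231.  60.]
bin lowend [698.  14.  78.]
bin near [510. -12.  46.]
balpan [ 629. -264.   70.]
jar [778.  91.  80.]
bottle [ 766. -103.  125.]
base [-2.  2.  0.]
s pan [594. 256.  22.]
s grip [480. 234.  60.]
s balpan [ 632. -251.   70.]
```

View pics/topc.png

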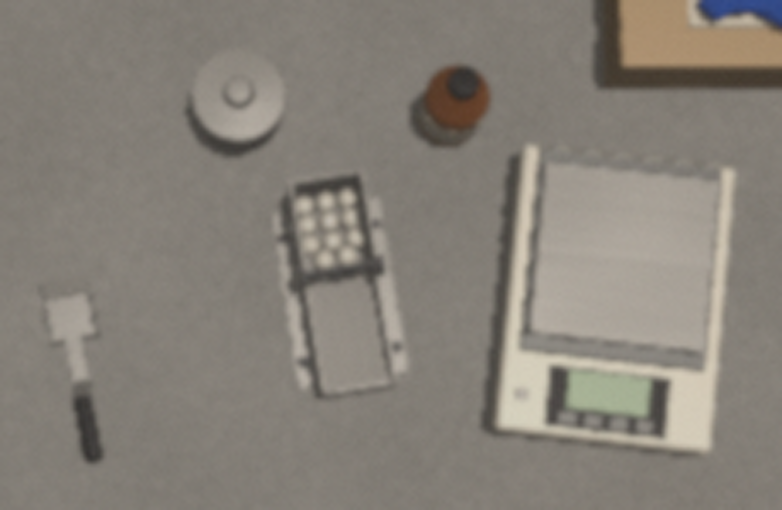

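The top-view crop shows the steel scoop's pan at crop (68,315) and its grip at (88,428). The bin's balls are at about (330,225), with the far wall on top, and the balance pan is centred near (625,258). I'll move over the grip and look from close up.

```bash
python3 -m creep '0.027 -0.0267 -0.01 0 0 0.073 100;0.027 -0.0267 -0.01 0 0 0.073 100;0.027 -0.0267 -0.01 0 0 0.073 100;0.027 -0.0267 -0.01 0 0 0.073 100;0.027 -0.0267 -0.01 0 0 0.073 100;0.027 -0.0267 -0.01 0 0 0.073 100;0.027 -0.0267 -0.01 0 0 0.073 100;0.027 -0.0267 -0.01 0 0 0.073 100'; python3 -m creep '0.027 -0.0267 -0.01 0 0 0.073 100;0 0 0 0 0 0 100;0 0 0 0 0 0 100'
python3 - <<'E'
from h import *
import pickle
o=readout.get_obs();print(o['tool_pos'],o['tcp_rot'],o['dq'])
c=cam('wrist');im=viewer.capture('wrist')
pickle.dump(c,open('pics/w1.pkl','wb'))
cv2.imwrite('pics/w1.png',im[:,:,::-1])
E
```

```text
time: 0.82
tool_pos: [448.0, 256.2, 211.6]
tcp_rot: [3.142, -0.0, -3.01]
contact_force: [1.6, 1.0, 0.5]
grip_width: 92.1
finger_force: 0.0
time: 1.07
tool_pos: [474.8, 229.5, 201.2]
tcp_rot: [-3.142, -0.002, -2.945]
contact_force: [0.2, 0.2, 0.8]
grip_width: 91.8
finger_force: 0.0
[474.78685282 229.53958195 201.22858643] [-3.14157897e+00 -2.06015315e-03 -2.94477889e+00] [ 0.05576657 -0.03058559  0.0115645   0.01116289  0.00839699  0.02822815]
```

View pics/w1.png

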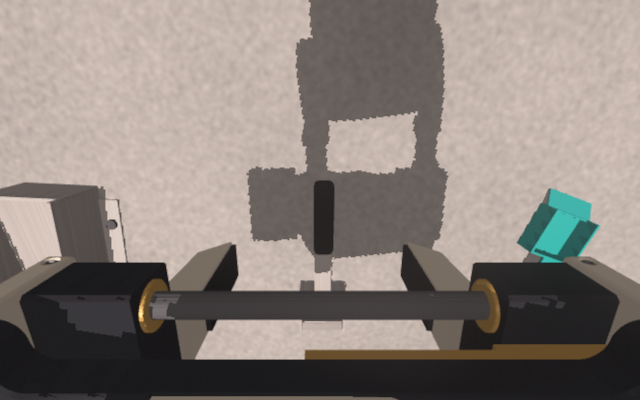

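The wrist picture shows the black grip from (324,182) to (324,254) and the pan behind the gripper bar at about (322,305), with the bin at left.

```bash
python3 - <<'E'
from h import *
import pickle
c=pickle.load(open('pics/w1.pkl','rb')); im=cv2.imread('pics/w1.png')
g=cv2.cvtColor(im,cv2.COLOR_BGR2GRAY)
m=(g<60).astype(np.uint8); m[262:]=0
n,l,s,ct=cv2.connectedComponentsWithStats(m)
for i in range(1,n):
    if s[i,4]>500:
        ys,xs=np.where(l==i); print(s[i],ct[i])
        if s[i,0]>280 and s[i,0]<360:
            P=np.array([p2w(c,u,v,64)[:2] for u,v in zip(xs,ys)])
            r=cv2.minAreaRect(P.astype(np.float32)); print(r, P.mean(0))
            d=np.linalg.svd(P-P.mean(0),full_matrices=False)[2][0]; print(d,np.arctan(d[1]/d[0]))
            for vv in range(ys.min(),ys.max()+1,8): print(vv,xs[ys==vv].min(),xs[ys==vv].max())
# top: refine bin and balance points
t=cam('top'); 
f=lambda u,v,z:p2w(t,u/3.4+250,v/3.4+90,z)[:2].round(1)
print('top grip ends',f(81,392,64),f(95,460,64),'pan front',f(68,291,5))
print('bin far top corners outer',f(290,182,78),f(360,177,78),'bar ends',f(293,288,92),f(380,268,92),'near',f(320,396,46),f(392,384,46))
print('bal pan',f(543,160,70),f(722,165,70),f(524,347,70),f(706,366,70))
E
```

```text
[ 314  181   20   73 1409] [323.28246984 216.64797729]
((475.4021911621094, 233.0779571533203), (59.371238708496094, 14.936383247375488), 10.885830879211426) [474.455572 232.613327]
[0.98198455 0.18896123] 0.1901042121866045
181 316 330
189 314 333
197 314 333
205 314 333
213 314 333
221 314 332
229 314 332
237 314 332
245 314 332
253 316 330
top grip ends [511.2 237.6] [449. 225.] pan front [613.8 255.8]
bin far top corners outer [700.   44.4] [703.7 -19.6] bar ends [599.8  43.6] [616.9 -35. ] near [506.2  19.2] [516.4 -47.3]
bal pan [ 718.9 -188.5] [ 711.8 -352.3] [ 546.1 -165.8] [ 526.5 -330. ]
```

```bash
python3 -m creep '0.0007 0.0035 -0.033 0 0 -0.006 100;0 0 -0.033 0 0 0 100;0 0 -0.033 0 0 0 100;0 0 0 0 0 0 100;0 0 0 0 0 0 0;0 0 0 0 0 0 0;0 0 0 0 0 0 0;0 0 0 0 0 0 0'; python3 -m creep '0 0 0 0 0 0 0;0 0 0 0 0 0 0;0 0 0 0 0 0 0;0 0 0 0 0 0 0'
```

```text
time: 1.78
tool_pos: [475.6, 235.2, 105.4]
tcp_rot: [3.141, 0.004, -2.946]
contact_force: [1.4, -0.2, -0.0]
grip_width: 69.7
finger_force: 0.0
time: 2.12
tool_pos: [474.9, 234.6, 103.5]
tcp_rot: [3.141, 0.0, -2.947]
contact_force: [0.8, -0.4, 0.1]
grip_width: 43.0
finger_force: 0.0
```

```bash
python3 -m creep '0 0 0 0 0 0 0;0 0 0 0 0 0 0;0 0 0 0 0 0 0;0 0 0 0 0 0 0;0 0 0 0 0 0 0;0 0 0 0 0 0 0;0 0 0.02 0 0 0 0;0 0 0.03 0 0 0 0'; python3 -m creep '0 0 0.04 0 0 0 0;0 0 0.04 0 0 0 0;0 0 0.02 0 0 0 0;0 0 0 0 0 0 0;0 0 0 0 0 0 0'
python3 - <<'E'
from h import *
import pickle
o=readout.get_obs();print(o['tool_pos'],o['tcp_rot'],o['moment'])
c=cam('wrist');w=viewer.capture('wrist')[:,:,::-1]
s=viewer.capture('scene')[:,:,::-1]
t=viewer.capture('top')[:,:,::-1]
pickle.dump(c,open('pics/w2.pkl','wb'));cv2.imwrite('pics/w2.png',w);cv2.imwrite('pics/s2.png',s);cv2.imwrite('pics/t2.png',t)
rs=lambda a:cv2.resize(a,(400,300),interpolation=cv2.INTER_CUBIC)
cv2.imwrite('pics/m2.png',np.vstack([np.hstack([rs(w[180:380,100:540]),rs(s[130:280,300:500])]),np.hstack([rs(t[130:280,170:370]),rs(s[170:260,240:360])])]))
E
```

```text
time: 2.78
tool_pos: [472.9, 234.0, 151.0]
tcp_rot: [-3.141, -0.007, -2.946]
contact_force: [-0.4, -0.2, -0.7]
grip_width: 15.4
finger_force: 30.0
time: 3.2
tool_pos: [474.8, 234.7, 253.9]
tcp_rot: [3.141, 0.002, -2.946]
contact_force: [0.3, -0.4, -2.3]
grip_width: 15.5
finger_force: 30.0
[474.79256933 234.66816106 253.88078946] [ 3.14126466e+00  1.68881812e-03 -2.94636247e+00] [-0.01123644  0.23192638  0.0303835 ]
```

View pics/m2.png

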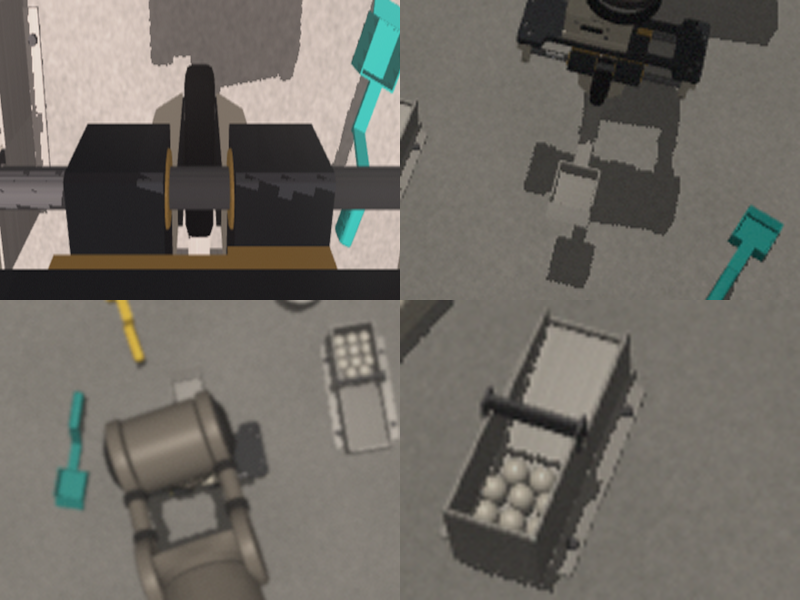

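The scoop is held level. The bottom-right panel shows the bin with its balls at the far end. I'll carry the scoop over the bin's far end so the wrist camera sees the bin from above.

```bash
python3 -m creep '0.0257 -0.0324 0 0 0 -0.0085 0;0.0257 -0.0324 0 0 0 -0.0085 0;0.0257 -0.0324 0 0 0 -0.0085 0;0.0257 -0.0324 0 0 0 -0.0085 0;0.0257 -0.0324 0 0 0 -0.0085 0;0.0257 -0.0324 0 0 0 -0.0085 0;0.0257 -0.0324 0 0 0 -0.0085 0;0 0 0 0 0 0 0'; python3 -m creep '0 0 0 0 0 0 0;0 0 0 0 0 0 0'
python3 - <<'E'
from h import *
import pickle
o=readout.get_obs();print(o['tool_pos'],o['tcp_rot'],o['moment'])
c=cam('wrist');w=viewer.capture('wrist')[:,:,::-1]
pickle.dump(c,open('pics/w3.pkl','wb'));cv2.imwrite('pics/w3.png',w)
cv2.imwrite('pics/w3b.png',cv2.resize(w[0:300,160:480],(640,600),interpolation=cv2.INTER_CUBIC))
E
```

```text
time: 4.02
tool_pos: [657.5, 0.9, 249.8]
tcp_rot: [-3.139, -0.002, -3.012]
contact_force: [-1.3, -0.8, -1.2]
grip_width: 15.4
finger_force: 30.0
time: 4.18
tool_pos: [654.0, 7.9, 251.0]
tcp_rot: [3.14, -0.004, -3.007]
contact_force: [-0.2, 0.3, -0.6]
grip_width: 15.7
finger_force: 30.0
[653.97391365   7.86848813 251.00216208] [ 3.14014257 -0.0039296  -3.00651179] [0.0609879  0.22264475 0.001362  ]
```

View pics/w3b.png

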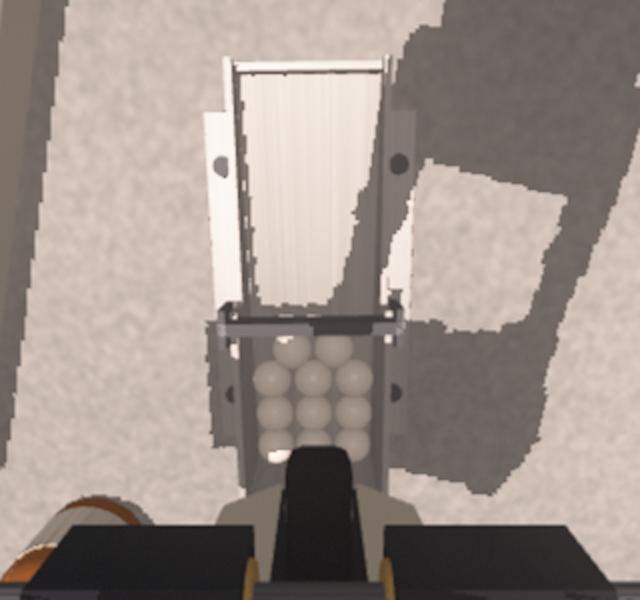

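The wrist view shows the near corners at crop (224,58) and (391,57), the strike bar at rows 318–334 and columns 219–402, and eleven balls below it. I'll fit the bin pose and the balance.

```bash
cat > fit.py <<'E'
from h import *
import pickle
from scipy.optimize import least_squares
w=pickle.load(open('pics/w3.pkl','rb'));t=cam('top');s=cam('scene')
W=lambda u,v:(u/2+160-.25,v/2-.25)
T=lambda u,v:(u/3.4+250-.35,v/3.4+90-.35)
S=lambda u,v:((u-400)/3.333+240-.35,(v-300)/3.333+170-.35)
y=34.5
L=[(w,W(224,58),(-98,y*-1,56)),(w,W(391,57),(-98,y,56)),(w,W(310.5,318),(5.5,0,72)),(w,W(310.5,335),(10.5,0,92)),
(t,T(290,182),(98,y,78)),(t,T(360,177),(98,-y,78)),(t,T(320,396),(-98,y,50)),(t,T(392,384),(-98,-y,50)),
(s,S(445,512),(98,-y,78)),(s,S(545,556),(98,y,78)),(s,S(550,313),(-98,-y,56)),(s,S(632,338),(-98,y,56))]
def P(p,q): 
    c,n=np.cos(p[2]),np.sin(p[2]); return np.array([p[0]+c*q[0]-n*q[1],p[1]+n*q[0]+c*q[1],q[2]])
def f(p,L): return np.concatenate([(w2p(c,P(p,q))[0]-px) for c,px,q in L])
if __name__=='__main__':
    for name,l in (('w',L[:4]),('t',L[4:8]),('s',L[8:]),('all',L)):
        r=least_squares(f,[605,0,.13],args=(l,)); print(name,r.x,r.fun.round(1))
    B=[(t,T(a,b),(x,yy,70)) for a,b,x,yy in ((541,160,80,80),(723,166,80,-80),(524,347,-80,80),(706,368,-80,-80))]
    r=least_squares(f,[630,-260,-.1],args=(B,)); print('pan',r.x,r.fun.round(1))
    # droop of held scoop in scene picture
    tp=np.array([474.8,234.7]);yw=.195;z0=253.9-47
    for d in (0,.1,.2):
        for q in ((-23,23,22),(-23,-23,22),(23,23,9),(23,-23,9),(38,23,0),(38,-23,0)):
            a=np.array([q[0]+113,0,q[2]-55]);a=R.from_euler('y',d).apply(a)
            g=P((tp[0],tp[1],yw),(a[0],q[1],a[2]+z0)); u=w2p(s,g)[0]; print(d,q,((u-[300,130])*2+[400,0]).round())
E
python3 fit.py
```

```text
w [ 6.10267506e+02 -1.44896930e+00  1.42522238e-01] [-0.6 -0.1  0.7 -0.4  0.  -0.5 -0.1  1.1]
t [6.07522429e+02 3.93601778e-01 1.33128069e-01] [-0.7  0.3  0.7 -1.4 -0.4  0.4  0.3  0.7]
s [6.12341073e+02 5.77501745e+00 1.48391243e-01] [ 0.8  2.2 -1.4 -2.4 -0.2  0.2  0.8  0.1]
all [ 6.10163554e+02 -4.52156823e-01  1.49302407e-01] [-0.1  0.3  1.1 -0.7  1.2 -0.5  1.2  1.1 -0.9 -0.3  0.4 -2.3  0.4 -0.4
  1.  -0.4 -1.   0.3 -3.2 -4.3 -1.9 -1.4 -1.  -1.5]
pan [ 6.26043455e+02 -2.57790844e+02 -1.06181027e-01] [ 0.4  1.9 -1.8  4.7  1.6 -2.5 -0.2 -3.9]
0 (-23, 23, 22) [601. 166.]
0 (-23, -23, 22) [560. 156.]
0 (23, 23, 9) [591. 208.]
0 (23, -23, 9) [549. 198.]
0 (38, 23, 0) [587. 224.]
0 (38, -23, 0) [545. 213.]
0.1 (-23, 23, 22) [601. 167.]
0.1 (-23, -23, 22) [559. 157.]
0.1 (23, 23, 9) [590. 209.]
0.1 (23, -23, 9) [549. 199.]
0.1 (38, 23, 0) [586. 225.]
0.1 (38, -23, 0) [545. 214.]
0.2 (-23, 23, 22) [600. 167.]
0.2 (-23, -23, 22) [560. 157.]
0.2 (23, 23, 9) [590. 209.]
0.2 (23, -23, 9) [549. 199.]
0.2 (38, 23, 0) [586. 224.]
0.2 (38, -23, 0) [546. 214.]
```

```bash
python3 -m creep '-0.0358 -0.0057 -0.006 -0.005 0.0345 0.008 0;-0.0358 -0.0057 -0.006 -0.005 0.0345 0 0;-0.0358 -0.0057 -0.006 -0.005 0.0345 0 0;-0.0358 -0.0057 -0.006 -0.005 0.0345 0 0;-0.0358 -0.0057 -0.006 -0.005 0.0345 0 0;0 0 -0.0315 0 0 0 0;0 0 -0.0315 0 0 0 0;0 0 0 0 0 0 0'; python3 -m creep '0 0 0 0 0 0 0;0 0 0 0 0 0 0'
cat > st.py <<'E'
from h import *
import sys
o=readout.get_obs(); b=np.array([float(a) for a in sys.argv[1:4]]) if len(sys.argv)>3 else np.array([610,-1,.143])
Rb=R.from_euler('z',b[2]); M=Rb.inv()*R.from_euler('xyz',o['tcp_rot'])
Q=M*R.from_euler('xyz',[np.pi,0,np.pi]).inv()   # scoop orientation in bin
tcp=Rb.inv().apply(o['tool_pos']-np.array([b[0],b[1],0]))
O=tcp+Q.apply([113,0,-102]); N=tcp+Q.apply([151,0,-102])
fl=lambda x:6+(95-x)*np.tan(np.radians(10))
print('t',round(o['time'],2),'tcp',tcp.round(1),'O',O.round(1),'above floor',round(O[2]-fl(O[0]),1),'nose',N.round(1),'abv',round(N[2]-fl(N[0]),1),'rpy',Q.as_euler('xyz').round(3),'F',Rb.inv().apply(o['contact_force']).round(1),'M',Rb.inv().apply(o['moment']).round(2))
E
python3 st.py
```

```text
time: 4.9
tool_pos: [472.3, -19.1, 156.6]
tcp_rot: [3.139, -0.182, -2.996]
contact_force: [-1.3, 0.0, -1.8]
grip_width: 15.9
finger_force: 30.0
time: 5.07
tool_pos: [476.3, -20.1, 161.6]
tcp_rot: [-3.141, -0.173, -2.997]
contact_force: [0.3, 0.3, -0.4]
grip_width: 15.7
finger_force: 30.0
t 5.07 tcp [-135.1    0.2  161.6] O [-41.3   0.3  41.7] above floor 11.6 nose [-3.9  0.4 35.1] abv 11.7 rpy [-0.001  0.173  0.002] F [ 0.3  0.3 -0.4] M [ 0.06  0.01 -0.04]
```

```bash
python3 -m creep '0 0 -0.004 0 0 0 0;0 0 -0.003 0 0 0 0;0 0 0 0 0 0 0'; python3 st.py;  python3 -m creep '0 0 -0.003 0 0 0 0;0 0 0 0 0 0 0'; python3 st.py; python3 -m creep '0 0 -0.002 0 0 0 0;0 0 0 0 0 0 0';python3 st.py
```

```text
time: 5.32
tool_pos: [476.0, -20.6, 153.5]
tcp_rot: [-3.141, -0.173, -2.998]
contact_force: [-0.4, 0.3, -1.6]
grip_width: 15.8
finger_force: 30.0
t 5.32 tcp [-135.4   -0.3  153.5] O [-41.7  -0.3  33.6] above floor 3.5 nose [-4.3 -0.2 27. ] abv 3.5 rpy [-0.     0.173  0.001] F [-0.4  0.4 -1.6] M [-0.01 -0.15  0.01]
time: 5.48
tool_pos: [475.9, -20.8, 150.6]
tcp_rot: [-3.141, -0.174, -2.998]
contact_force: [-1.3, -0.1, 4.0]
grip_width: 16.1
finger_force: 30.0
t 5.48 tcp [-135.6   -0.4  150.6] O [-41.9  -0.4  30.6] above floor 0.5 nose [-4.4 -0.4 24.1] abv 0.5 rpy [-0.     0.174  0.001] F [-1.3  0.   4. ] M [ 0.07 -0.06 -0.04]
time: 5.65
tool_pos: [475.6, -20.8, 148.7]
tcp_rot: [-3.141, -0.174, -2.998]
contact_force: [-2.4, -1.5, 7.0]
grip_width: 16.0
finger_force: 30.0
t 5.65 tcp [-135.9   -0.5  148.7] O [-42.3  -0.4  28.7] above floor -1.6 nose [-4.9 -0.4 22.1] abv -1.6 rpy [-0.     0.174  0.001] F [-2.6 -1.1  7. ] M [0.03 0.21 0.02]
```

```bash
python3 -m creep '0.0078 0.0011 -0.0009 0 0 0 0;0.0078 0.0011 -0.0014 0 0 0 0;0.0078 0.0011 -0.0014 0 0 0 0;0.0078 0.0011 -0.0014 0 0 0 0;0.0078 0.0011 -0.0014 0 0 0 0;0.0078 0.0011 -0.0014 0 0 0 0'; python3 st.py;  python3 -m creep '0.0078 0.0011 -0.0014 0 0 0 0;0.0078 0.0011 -0.0014 0 0 0 0;0.0078 0.0011 -0.0014 0 0 0 0;0.0078 0.0011 -0.0014 0 0 0 0'; python3 st.py
```

```text
time: 6.15
tool_pos: [522.3, -14.1, 140.7]
tcp_rot: [-3.142, -0.176, -2.998]
contact_force: [-6.5, -1.5, 7.8]
grip_width: 15.8
finger_force: 30.0
t 6.15 tcp [-88.6  -0.5 140.7] O [ 4.7 -0.4 20.4] above floor -1.5 nose [42.1 -0.4 13.8] abv -1.6 rpy [-0.     0.176  0.001] F [-6.6 -0.5  7.8] M [-0.    0.75 -0.01]
time: 6.48
tool_pos: [552.0, -9.9, 135.2]
tcp_rot: [3.141, -0.181, -2.998]
contact_force: [-29.6, -4.9, 30.2]
grip_width: 15.6
finger_force: 30.0
t 6.48 tcp [-58.7  -0.5 135.2] O [34.2 -0.4 14.5] above floor -2.2 nose [71.5 -0.4  7.7] abv -2.4 rpy [0.    0.181 0.001] F [-30.   -0.7  30.2] M [-0.07  5.42 -0.03]
```

```bash
python3 -m creep '0 0 0.002 0 0 0 0;0 0 0 0 0 0 0'; python3 st.py;  python3 -m creep '0.004 0.0006 -0.0007 0 0 0 0;0.004 0.0006 -0.0007 0 0 0 0;0 0 0 0 0 0 0'; python3 st.py
python3 - <<'E'
from h import *
w=viewer.capture('wrist')[:,:,::-1];s=viewer.capture('scene')[:,:,::-1]
cv2.imwrite('pics/m4.png',np.hstack([cv2.resize(w[100:400,170:470],(400,400),interpolation=cv2.INTER_CUBIC),cv2.resize(s[150:270,230:350],(400,400),interpolation=cv2.INTER_CUBIC)]))
E
```

```text
time: 6.65
tool_pos: [553.2, -9.7, 136.4]
tcp_rot: [3.141, -0.177, -2.998]
contact_force: [-4.6, -0.9, 1.6]
grip_width: 15.8
finger_force: 30.0
t 6.65 tcp [-57.4  -0.5 136.4] O [35.9 -0.4 16.1] above floor -0.3 nose [73.3 -0.4  9.4] abv -0.4 rpy [0.    0.177 0.001] F [-4.6 -0.2  1.6] M [-0.06  0.89 -0.04]
time: 6.9
tool_pos: [560.2, -8.6, 135.3]
tcp_rot: [3.141, -0.18, -2.998]
contact_force: [-8.6, -1.5, 7.6]
grip_width: 16.3
finger_force: 30.0
t 6.9 tcp [-50.4  -0.4 135.3] O [42.6 -0.3 14.7] above floor -0.5 nose [79.9 -0.2  7.9] abv -0.7 rpy [0.    0.18  0.001] F [-8.7 -0.3  7.6] M [ 0.05  1.78 -0.03]
```

View pics/m4.png

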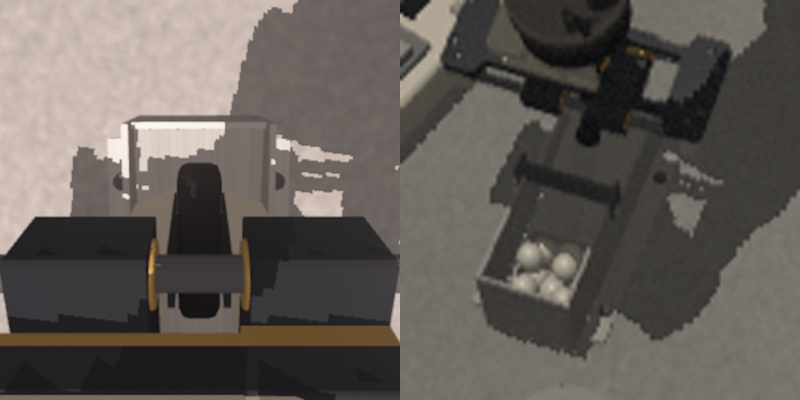

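The balls are heaping over the pan in the scene view, and the scoop sits about 15 mm short of the far wall.

```bash
python3 -m creep '0.003 0.0004 -0.0004 0 0 0 0;0.003 0.0004 -0.0004 0 0 0 0;0.003 0.0004 -0.0005 0 0 0 0'; python3 st.py;  python3 -m creep '0.003 0.0004 -0.0005 0 0 0 0;0 0 0 0 0 0 0'; python3 st.py;  python3 -m creep '0.003 0.0004 -0.0005 0 0 0 0;0 0 0 0 0 0 0'; python3 st.py
```

```text
time: 7.25
tool_pos: [564.8, -7.8, 134.4]
tcp_rot: [3.14, -0.192, -2.997]
contact_force: [-34.6, -5.4, 30.6]
grip_width: 15.6
finger_force: 30.0
t 7.25 tcp [-45.8  -0.3 134.4] O [45.7 -0.  12.7] above floor -2.0 nose [83.   0.   5.4] abv -2.7 rpy [0.001 0.192 0.001] F [-35.   -0.4  30.6] M [-0.15  6.17  0.1 ]
time: 7.42
tool_pos: [566.4, -7.6, 134.1]
tcp_rot: [3.14, -0.195, -2.997]
contact_force: [-32.5, -6.2, 25.8]
grip_width: 15.8
finger_force: 30.0
t 7.42 tcp [-44.1  -0.3 134.1] O [47.  -0.  12.1] above floor -2.4 nose [84.2  0.   4.7] abv -3.2 rpy [0.002 0.195 0.001] F [-33.   -1.5  25.8] M [-0.05  5.76  0.06]
time: 7.58
tool_pos: [568.6, -7.3, 133.5]
tcp_rot: [3.14, -0.198, -2.997]
contact_force: [-35.1, -6.2, 27.3]
grip_width: 15.9
finger_force: 30.0
t 7.58 tcp [-41.9  -0.3 133.5] O [48.9 -0.  11.3] above floor -2.8 nose [86.1  0.   3.9] abv -3.7 rpy [0.002 0.198 0.001] F [-35.6  -1.1  27.3] M [-0.11  6.23 -0.05]
```

```bash
python3 -m creep '0 0 0.0025 0 0 0 0;0 0 0 0 0 0 0'; python3 st.py; python3 -m creep '0.003 0.0004 0 0 0 0 0;0 0 0 0 0 0 0'; python3 st.py
python3 - <<'E'
from h import *
s=viewer.capture('scene')[:,:,::-1];t=viewer.capture('top')[:,:,::-1];w=viewer.capture('wrist')[:,:,::-1]
cv2.imwrite('pics/w5.png',w)
cv2.imwrite('pics/m5.png',np.hstack([cv2.resize(s[165:255,240:330],(500,500),interpolation=cv2.INTER_CUBIC),cv2.resize(w[130:380,245:395],(300,500),interpolation=cv2.INTER_CUBIC)]))
E
```

```text
time: 7.75
tool_pos: [569.1, -7.1, 134.7]
tcp_rot: [3.139, -0.196, -2.998]
contact_force: [-29.0, -5.0, 11.4]
grip_width: 15.3
finger_force: 30.0
t 7.75 tcp [-41.3  -0.2 134.7] O [49.7  0.1 12.6] above floor -1.4 nose [87.   0.1  5.2] abv -2.2 rpy [0.002 0.196 0.001] F [-29.4  -0.8  11.4] M [-0.18  5.11  0.  ]
time: 7.92
tool_pos: [569.8, -6.8, 134.2]
tcp_rot: [3.138, -0.203, -2.997]
contact_force: [-37.6, -6.5, 17.9]
grip_width: 15.6
finger_force: 30.0
t 7.92 tcp [-4.060e+01 -1.000e-01  1.342e+02] O [49.5  0.4 11.5] above floor -2.6 nose [86.7  0.4  3.8] abv -3.7 rpy [0.003 0.203 0.001] F [-38.2  -1.1  17.9] M [-0.16  6.43  0.01]
```

View pics/m5.png

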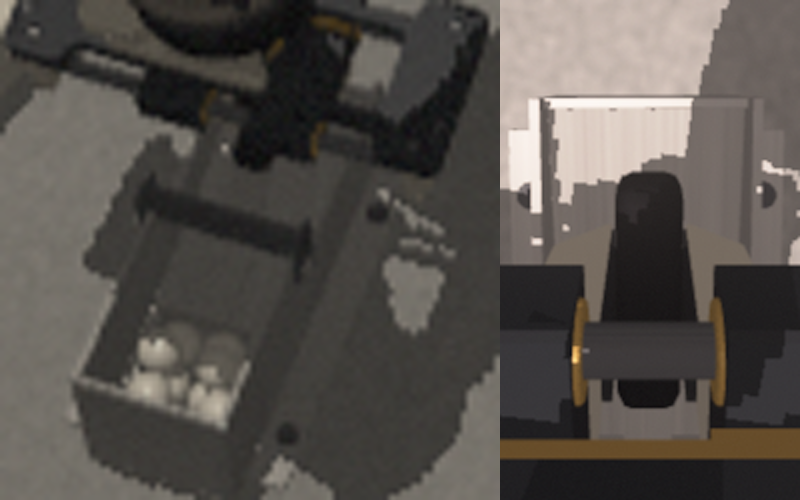

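The scene view shows the heap against the far wall. The wrist view shows the grip slid about 4 mm rearward with no rotation. Next I'll relieve the force, level the scoop and lift it to below bar height.

```bash
python3 -m creep '-0.003 -0.0004 0.001 0 0 0 0;-0.004 -0.0006 0.0015 0.004 -0.0288 0 0;-0.004 -0.0006 0.0025 0.004 -0.0288 0 0;-0.004 -0.0006 0.0025 0.004 -0.0288 0 0;-0.004 -0.0006 0.0025 0.004 -0.0288 0 0;-0.004 -0.0006 0.0025 0.004 -0.0288 0 0;-0.004 -0.0006 0.0025 0.004 -0.0288 0 0;0 0 0 0 0 0 0'; python3 st.py; python3 -m creep '0 0 0 0 0 0 0;0 0 0 0 0 0 0'; python3 st.py
```

```text
time: 8.73
tool_pos: [551.7, -10.0, 150.1]
tcp_rot: [-3.141, -0.0, -2.998]
contact_force: [-1.7, 1.0, -4.0]
grip_width: 16.0
finger_force: 30.0
t 8.73 tcp [-59.   -0.6 150.1] O [54.  -0.6 48.1] above floor 34.8 nose [92.  -0.6 48.1] abv 41.5 rpy [-0.001  0.     0.   ] F [-1.5  1.2 -4. ] M [0.08 0.43 0.03]
time: 8.9
tool_pos: [552.9, -10.0, 150.1]
tcp_rot: [-3.141, -0.001, -2.998]
contact_force: [-1.3, 0.2, -3.0]
grip_width: 16.0
finger_force: 30.0
t 8.9 tcp [-57.8  -0.8 150.1] O [55.1 -0.8 48. ] above floor 35.0 nose [93.1 -0.8 47.9] abv 41.6 rpy [-0.001  0.001  0.001] F [-1.2  0.4 -3. ] M [0.09 0.51 0.01]
```

```bash
python3 - <<'E'
from h import *
w=viewer.capture('wrist')[:,:,::-1];cv2.imwrite('pics/w6.png',w);cv2.imwrite('pics/s6.png',viewer.capture('scene')[:,:,::-1])
for n in ('w2','w3','w5','w6'):
    g=cv2.imread(f'pics/{n}.png',0).astype(int)
    print(n,'rear',g[206:236:1,319].tolist(),'front',g[322:346,319].tolist())
    r=245; print('   row245 dark cols',np.where(g[r,290:350]<50)[0][[0,-1]]+290)
E
```

```text
w2 rear [106, 106, 105, 104, 104, 102, 100, 100, 98, 100, 100, 101, 101, 101, 102, 102, 82, 48, 34, 35, 34, 33, 33, 33, 34, 34, 35, 34, 33, 34] front [23, 23, 23, 23, 22, 25, 23, 23, 24, 23, 23, 24, 23, 24, 21, 56, 176, 213, 212, 212, 211, 212, 211, 210]
   row245 dark cols [302 336]
w3 rear [149, 148, 147, 146, 145, 143, 138, 134, 129, 132, 138, 140, 144, 146, 147, 148, 115, 59, 32, 33, 32, 31, 34, 33, 32, 33, 33, 32, 32, 33] front [23, 22, 23, 21, 22, 23, 25, 23, 24, 22, 24, 21, 23, 22, 21, 54, 172, 207, 207, 207, 207, 207, 207, 206]
   row245 dark cols [302 337]
w5 rear [210, 209, 210, 188, 138, 110, 110, 110, 110, 88, 55, 41, 41, 41, 39, 40, 40, 43, 43, 40, 40, 42, 42, 42, 43, 40, 36, 36, 37, 38] front [20, 21, 21, 21, 22, 20, 20, 18, 19, 20, 19, 19, 83, 104, 103, 103, 103, 103, 103, 103, 103, 104, 104, 103]
   row245 dark cols [303 336]
w6 rear [102, 103, 103, 103, 102, 102, 102, 103, 101, 102, 102, 74, 36, 31, 32, 30, 31, 29, 31, 29, 29, 29, 30, 30, 29, 29, 28, 28, 28, 30] front [23, 21, 48, 158, 193, 193, 192, 192, 192, 191, 192, 195, 198, 184, 164, 113, 57, 46, 46, 46, 45, 45, 45, 44]
   row245 dark cols [301 337]
```

```bash
python3 - <<'E'
import cv2,numpy as np
s=cv2.imread('pics/s6.png');w=cv2.imread('pics/w6.png');w3=cv2.imread('pics/w3.png')
r=lambda a,sz:cv2.resize(a,sz,interpolation=cv2.INTER_CUBIC)
b=np.clip(s[160:250,240:330].astype(float)*1.7,0,255).astype(np.uint8)
cv2.imwrite('pics/m6.png',np.hstack([r(b,(540,540)),np.vstack([r(w3[200:370,250:390],(240,270)),r(w[200:370,250:390],(240,270))])]))
E
```

```text
(no output)
```

View pics/m6.png

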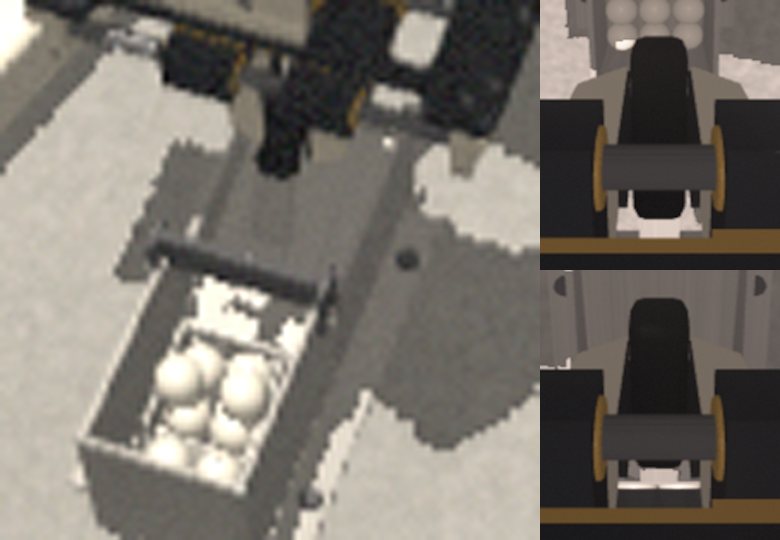

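The scene shows four balls in the pan, two on top and two on the ramp. The wrist panel suggests the scoop has drooped in the grip, so I'll quantify that.

```bash
cat > droop.py <<'E'
from h import *
import pickle
from scipy.optimize import fsolve
c=pickle.load(open('pics/w3.pkl','rb'))
T=np.array([653.97,7.87,251.0]);Rt=R.from_euler('xyz',[3.14014257,-.0039296,-3.00651179])*R.from_euler('xyz',[np.pi,0,np.pi]).inv()
def rows(s,r,e=(0,0)):
    out=[]
    for q in ((-30+e[0],0,-9),(30+e[1],0,9)):
        a=R.from_euler('y',r).apply(np.array(q)+[0,0,0])+[s,0,-47]; out.append(w2p(c,T+Rt.apply(a))[0][1])
    return np.array(out)
def edges(n):
    g=cv2.imread(f'pics/{n}.png',0).astype(float)[:,317:322].mean(1); o=[]
    for a,b,k in ((206,240,-1),(310,346,1)):
        d=k*np.diff(g[a:b]); i=np.where(d>25)[0]; i=i[-1] if k<0 else i[0]
        w=slice(max(i-2,0),i+3); d=np.clip(d[w],0,None); o.append(a+.5+(np.arange(len(d))+max(i-2,0))@d/d.sum())
    return np.array(o)
def meas(n,off): return fsolve(lambda p:rows(*p)+off-edges(n),[-3,0])
off=edges('w2')-rows(0,.0)
if __name__=='__main__':
    import sys
    print(rows(0,0))
    for n in sys.argv[1:]: print(n,edges(n),'slide,rho rel. w2',meas(n,off).round(3))
E
python3 droop.py w2 w3 w5 w6
```

```text
[214.93709568 339.46634639]
w2 [222.41445428 337.54911181] slide,rho rel. w2 [-0.  0.]
w3 [222.45540309 337.51070664] slide,rho rel. w2 [0.018 0.002]
w5 [215.38372093 333.73752969] slide,rho rel. w2 [-3.774 -0.101]
w6 [217.17663043 324.49187935] slide,rho rel. w2 [-3.753  0.216]
```

```bash
python3 -m creep '-0.0026 -0.0004 0.001 0.0026 -0.0176 0 0;-0.0026 -0.0004 0.001 0.0026 -0.0176 0 0;-0.0026 -0.0004 0.001 0.0051 -0.0352 0 0;-0.0026 -0.0004 0 0.0051 -0.0352 0 0;-0.0026 -0.0004 -0.001 0.0051 -0.0352 0 0;-0.0026 -0.0004 -0.001 0.0051 -0.0352 0 0;0 0 0 0 0 0 0'; python3 st.py
python3 - <<'E'
from h import *
cv2.imwrite('pics/w7.png',viewer.capture('wrist')[:,:,::-1])
E
python3 droop.py w7
```

```text
time: 9.58
tool_pos: [535.5, -12.5, 151.3]
tcp_rot: [-3.141, 0.178, -2.998]
contact_force: [0.2, -0.0, -3.1]
grip_width: 15.7
finger_force: 30.0
t 9.58 tcp [-75.4  -0.7 151.3] O [53.9 -0.8 71. ] above floor 57.7 nose [91.3 -0.8 77.7] abv 71.1 rpy [-0.001 -0.178  0.   ] F [ 0.2 -0.1 -3.1] M [0.03 0.59 0.01]
[214.93709568 339.46634639]
w7 [218.41922006 321.03008963] slide,rho rel. w2 [-3.929  0.299]
```

```bash
python3 -m creep '0 0 0 0 0 0 0;0 0 0 0 0 0 0;0 0 0 0 0 0 0;0 0 0 0 0 0 0'; python3 - <<'E'
from h import *
cv2.imwrite('pics/w8.png',viewer.capture('wrist')[:,:,::-1])
E
python3 droop.py w8
```

```text
time: 9.97
tool_pos: [537.4, -12.4, 151.5]
tcp_rot: [-3.141, 0.178, -2.998]
contact_force: [-0.4, 0.3, -3.3]
grip_width: 15.6
finger_force: 30.0
[214.93709568 339.46634639]
w8 [218.39518414 320.90194715] slide,rho rel. w2 [-3.962  0.301]
```

```bash
python3 -m creep '-0.0009 -0.0001 -0.0008 0.0014 -0.0095 0 0;-0.0009 -0.0001 -0.0008 0.0027 -0.0188 0 0;-0.0009 -0.0001 -0.0008 0.0027 -0.0188 0 0;-0.0009 -0.0001 -0.0008 0.0027 -0.0188 0 0;-0.0009 -0.0001 -0.0008 0.0027 -0.0188 0 0;-0.0009 -0.0001 -0.0008 0.0027 -0.0188 0 0;-0.0009 -0.0001 -0.0008 0.0027 -0.0188 0 0;-0.0009 -0.0001 -0.0008 0.0027 -0.0188 0 0';python3 -m creep '-0.0009 -0.0001 -0.0008 0.0027 -0.0188 0 0;-0.0009 -0.0001 -0.0008 0.0027 -0.0188 0 0;-0.0003 0 0 0.0014 -0.0095 0 0;0 0 0 0 0 0 0;0 0 0 0 0 0 0';python3 st.py
python3 - <<'E'
from h import *
cv2.imwrite('pics/w9.png',viewer.capture('wrist')[:,:,::-1]);cv2.imwrite('pics/s9.png',viewer.capture('scene')[:,:,::-1])
E
python3 droop.py w9
```

```text
time: 10.68
tool_pos: [529.6, -13.3, 145.0]
tcp_rot: [-3.14, 0.321, -2.998]
contact_force: [-1.3, -0.3, -3.0]
grip_width: 15.7
finger_force: 30.0
time: 11.1
tool_pos: [527.7, -13.5, 143.5]
tcp_rot: [-3.141, 0.368, -2.998]
contact_force: [-0.6, -1.0, -3.8]
grip_width: 15.4
finger_force: 30.0
t 11.1 tcp [-83.2  -0.6 143.5] O [58.9 -0.7 89. ] above floor 76.6 nose [ 94.3  -0.6 102.6] abv 96.5 rpy [-0.001 -0.368  0.001] F [-0.7 -0.9 -3.8] M [0.07 0.88 0.01]
[214.93709568 339.46634639]
w9 [222.69164619 336.34496124] slide,rho rel. w2 [0.042 0.044]
```

```bash
python3 - <<'E'
import cv2
for n in ('w8','w9'):
    g=cv2.imread(f'pics/{n}.png',0).astype(int)
    print(n,g[200:245,319].tolist(),'front',g[305:350,319].tolist())
E
```

```text
w8 [97, 98, 97, 97, 98, 97, 97, 98, 98, 98, 97, 97, 98, 97, 97, 97, 98, 97, 76, 42, 28, 28, 28, 27, 27, 27, 28, 28, 27, 27, 28, 26, 26, 27, 27, 28, 29, 27, 28, 29, 30, 30, 30, 31, 29] front [57, 57, 56, 57, 58, 57, 57, 57, 57, 56, 57, 55, 55, 53, 45, 34, 120, 177, 154, 83, 45, 45, 46, 45, 45, 44, 46, 44, 46, 45, 45, 44, 46, 46, 43, 45, 45, 45, 44, 44, 46, 46, 44, 70, 85]
w9 [109, 110, 109, 109, 109, 109, 109, 109, 109, 109, 109, 109, 109, 109, 109, 110, 109, 110, 109, 110, 110, 109, 102, 67, 36, 35, 36, 37, 37, 36, 36, 36, 35, 35, 35, 36, 35, 36, 36, 34, 35, 34, 35, 35, 36] front [66, 65, 66, 67, 67, 67, 65, 66, 66, 66, 65, 64, 64, 62, 59, 56, 56, 55, 54, 55, 55, 54, 53, 54, 55, 55, 55, 56, 55, 56, 55, 73, 98, 107, 107, 109, 110, 108, 108, 108, 108, 108, 106, 105, 100]
```

```bash
python3 - <<'E'
import cv2,numpy as np
for n in ('w2','w8','w9'):
    g=cv2.imread(f'pics/{n}.png',0)
    print(n)
    for r in (222,226,235,245,255,265,275):
        x=np.where(g[r,280:360]<50)[0]+280; print(r,(x[0],x[-1]) if len(x) else None,end=' ')
    print()
    for r in range(318,350,3): print(r,g[r,296:346:4].tolist())
g=cv2.imread('pics/w9.png')[306:352:3,300:340:6]; print(g[:,3].tolist())
E
```

```text
w2
222 None 226 (np.int64(306), np.int64(332)) 235 (np.int64(304), np.int64(335)) 245 (np.int64(302), np.int64(336)) 255 (np.int64(300), np.int64(338)) 265 (np.int64(280), np.int64(359)) 275 (np.int64(280), np.int64(359)) 
318 [58, 60, 58, 60, 59, 59, 59, 59, 60, 59, 59, 59, 59]
321 [33, 31, 48, 22, 23, 23, 24, 23, 23, 24, 172, 34, 104]
324 [31, 31, 80, 23, 23, 24, 24, 23, 25, 23, 184, 34, 104]
327 [32, 48, 82, 23, 22, 23, 22, 23, 23, 22, 191, 33, 103]
330 [93, 114, 130, 22, 22, 24, 21, 23, 25, 23, 194, 90, 103]
333 [190, 205, 199, 22, 24, 23, 23, 23, 24, 90, 192, 197, 104]
336 [199, 204, 194, 28, 22, 22, 21, 21, 22, 192, 192, 186, 104]
339 [204, 198, 200, 178, 209, 214, 213, 211, 211, 197, 193, 188, 125]
342 [205, 203, 202, 207, 208, 213, 212, 211, 211, 188, 193, 189, 138]
345 [153, 157, 155, 208, 209, 214, 211, 211, 210, 149, 153, 150, 130]
348 [97, 95, 97, 207, 209, 214, 211, 209, 210, 91, 95, 94, 99]
w8
222 (np.int64(305), np.int64(333)) 226 (np.int64(303), np.int64(335)) 235 (np.int64(302), np.int64(336)) 245 (np.int64(302), np.int64(337)) 255 (np.int64(300), np.int64(338)) 265 
[... 1146 characters left out ...]
34, 111]
330 [57, 43, 55, 56, 58, 54, 55, 57, 57, 54, 55, 73, 110]
333 [63, 54, 56, 59, 58, 56, 55, 57, 58, 55, 55, 55, 116]
336 [71, 72, 72, 73, 73, 72, 73, 73, 74, 73, 73, 73, 119]
339 [107, 107, 106, 107, 106, 107, 107, 107, 107, 107, 107, 108, 115]
342 [108, 106, 107, 109, 108, 107, 108, 109, 110, 113, 107, 111, 114]
345 [109, 107, 106, 109, 107, 108, 106, 108, 108, 114, 107, 111, 112]
348 [109, 107, 104, 107, 106, 107, 106, 108, 107, 113, 107, 110, 116]
[[67, 65, 71], [66, 66, 70], [66, 66, 71], [65, 64, 69], [61, 61, 66], [55, 54, 59], [55, 54, 58], [53, 52, 57], [55, 53, 58], [55, 54, 59], [71, 71, 77], [104, 105, 112], [103, 108, 119], [104, 108, 118], [102, 106, 115], [48, 86, 115]]
```

```bash
python3 - <<'E'
from droop import *
for r in (0,.1,.2,.3,.4,.5,.6,.8): print(r,(rows(-3.9,r)+off).round(1))
# balls in the scene image: bright blobs
for n in ('s6','s9'):
    im=cv2.imread(f'pics/{n}.png',0)[185:250,245:320]
    for r in im[::3,::2]: print(''.join(' .:-=+*#%@'[min(9,v//24)] for v in r))
    print('---')
E
```

```text
0 [215.  331.1]
0.1 [215.5 328.2]
0.2 [216.6 324.8]
0.3 [218.5 321.1]
0.4 [221.1 316.9]
0.5 [224.4 312.5]
0.6 [228.4 307.8]
0.8 [238.7 297.8]
============:::--::    .-::::::::==:::
===========::::::::.  .:::::::::===-:=
===========:::::::::::::::::::::======
==========:::::::::::::::::::::::=====
=========::.:--::::::::::::::::::::-=+
========-::.:::::::::::::::::::::::::-
========::.=.....:-::::::::::::..:::::
========::+::::=......:::.::::::::::::
==========::::***=*+:...:.::::::::::::
=========-::::**++:::::=.:::::::::::::
========+:::=:-=***::**-.:::::::::::::
=======+::::-**+::--=++:::::::::::::::
=======-:::*#*++=***=-::::::::::::::::
======+:::-+++--*#*++=::::::::::::::::
=====+::::+:--+:=++-+:::::::==::::::::
=====-:::::-++=+**-=-:::::=+====::::::
======-:::=*++-=++==:::::++======:::==
====-:::-=+#*=+**=+::::::+============
====+::::::::-=**=-:::::++============
=====::::::::::::-::::::--============
=====-:::::::::::::::::++=============
=======:::::::::::::=:++-=============
---
============::::::::   :=-::::::::::::
===========::::--:+--:-:::::::::::::::
===========::::=:::---::::::::::::::::
==========::::=:-*:---::::::::::::::::
==========:.=+-::**---::::::-:::::::=:
==========:.::::***+*+:::**+:::::::===
==========.=.....::-=:::+*+::::..::::-
==========+::::=......::-:=::::::::-==
==========:::-**=:-+:...:.::::+=:===::
=========-::--+*+*+-::*+.::::++=======
========+:::=-+=::-===*-.:::=++=======
=======+:::*#*+*-***:-+:::::++-=======
=======-:::+++--+#*++-:::::+++========
======+:::+:---:=++=:=:::::-+=========
=====+:::::+**++**-=+:::::::==========
=====-::::=++-:=++=:-:::::=+==========
======-::=========-=:::::++===========
====-:::-=++=======::::::+============
====+::::::::-=+==-:::::++============
=====::::::::::::-::::::--============
=====-:::::::::::::::::=+=============
=======:::::::::::::=:++-=============
---
```

```bash
cat > m.py <<'E'
from droop import *
import sys
from scipy.optimize import brentq
n=sys.argv[1]; z0=float(sys.argv[2]) if len(sys.argv)>2 else .07
w=viewer.capture('wrist')[:,:,::-1];cv2.imwrite(f'pics/{n}.png',w);cv2.imwrite(f'pics/s{n}.png',viewer.capture('scene')[:,:,::-1])
e=edges(n); rho=brentq(lambda r:(rows(S,r)+off-e)[0],.02,1.2) if (rows(S:=-3.9,.02)+off)[0]<e[0] else 0
o=readout.get_obs();b=np.array([610,-1,.143]);Rb=R.from_euler('z',b[2])
Q=Rb.inv()*R.from_euler('xyz',o['tcp_rot'])*R.from_euler('xyz',[np.pi,0,np.pi]).inv()
tp=Q.as_euler('xyz')[1];tcp=Rb.inv().apply(o['tool_pos']-np.array([b[0],b[1],0]))
g=tcp+Q.apply([S,0,-47])
for r0 in (0,z0):
    p=tp+rho+r0; O=g+R.from_euler('y',p).apply([113,0,-55]); k=R.from_euler('y',p); nk=O+k.apply([(5.5-O[0])/np.cos(p)-22*np.tan(p),0,22])
    print('rho',round(rho+r0,3),'p',round(p,3),'O',O.round(1),'nose',(O+k.apply([38,0,0])).round(1),'rim back z',(O+k.apply([-23,0,22])).round(1),'neck at bar',nk.round(1))
print('t',o['time'],'edges',e,'tool pitch',round(tp,3),'tcp',tcp.round(1),'F',o['contact_force'].round(1),o['moment'].round(2))
E
python3 -m creep '-0.0005 0 0.001 0.0007 -0.005 0 0;-0.0005 0 0.001 0.0014 -0.01 0 0;-0.0005 0 0.001 0.0014 -0.01 0 0;-0.0005 0 0.001 0.0014 -0.01 0 0;-0.0005 0 0.001 0.0014 -0.01 0 0;-0.0005 0 0.001 0.0014 -0.01 0 0;-0.0005 0 0.001 0.0014 -0.01 0 0;-0.0005 0 0.001 0.0014 -0.01 0 0'; python3 m.py w10
```

```text
time: 11.87
tool_pos: [523.6, -13.5, 151.7]
tcp_rot: [-3.14, 0.445, -2.998]
contact_force: [-0.7, -1.2, -2.3]
grip_width: 15.5
finger_force: 30.0
rho 0.52 p 0.076 O [37.8 -0.2 44.2] nose [75.7 -0.2 41.3] rim back z [16.6 -0.2 67.8] neck at bar [ 5.5 -0.2 68.7]
rho 0.59 p 0.146 O [33.1 -0.2 36.7] nose [70.7 -0.2 31.2] rim back z [13.6 -0.2 61.8] neck at bar [ 5.5 -0.2 63. ]
t 11.9667 edges [225.15753425 319.40204082] tool pitch -0.444 tcp [-8.740e+01 -1.000e-01  1.517e+02] F [-1.1 -0.7 -3.1] [-0.03  0.85 -0.02]
```

```bash
python3 -m creep '0 0 0.001 0 0 0 0;0 0 0.001 0 0 0 0;0 0 0.001 0 0 0 0;0 0 0 0 0 0 0;0 0 0 0 0 0 0'; python3 m.py w11; python3 -m creep '0 0 0.001 0 0 0 0;0 0 0.001 0 0 0 0;0 0 0.001 0 0 0 0;0 0 0 0 0 0 0;0 0 0 0 0 0 0'; python3 m.py w12
```

```text
time: 12.38
tool_pos: [524.0, -13.5, 154.7]
tcp_rot: [-3.14, 0.444, -2.998]
contact_force: [0.1, -0.5, -3.0]
grip_width: 15.7
finger_force: 30.0
rho 0.521 p 0.077 O [38.1 -0.1 47. ] nose [75.9 -0.1 44.1] rim back z [16.8 -0.1 70.7] neck at bar [ 5.5 -0.1 71.5]
rho 0.591 p 0.147 O [33.4 -0.1 39.5] nose [70.9 -0.1 34. ] rim back z [13.8 -0.1 64.7] neck at bar [ 5.5 -0.1 65.9]
t 12.4833 edges [225.17142857 319.41666667] tool pitch -0.444 tcp [-8.710e+01 -1.000e-01  1.546e+02] F [ 0.2  0.8 -3.4] [-0.07  0.75 -0.01]
time: 12.9
tool_pos: [523.8, -13.5, 157.6]
tcp_rot: [-3.14, 0.444, -2.998]
contact_force: [0.6, -0.4, -3.6]
grip_width: 15.9
finger_force: 30.0
rho 0.522 p 0.078 O [37.9 -0.1 49.8] nose [75.8 -0.1 46.9] rim back z [16.7 -0.1 73.5] neck at bar [ 5.5 -0.1 74.4]
rho 0.592 p 0.148 O [33.2 -0.1 42.4] nose [70.8 -0.1 36.8] rim back z [13.7 -0.1 67.5] neck at bar [ 5.5 -0.1 68.8]
t 13.0 edges [225.21467391 341.94258873] tool pitch -0.444 tcp [-8.710e+01 -1.000e-01  1.576e+02] F [ 1.8 -0.9 -3.8] [-0.11  0.77  0.  ]
```

```bash
python3 -m creep '-0.0002 0 -0.0004 0.0004 -0.003 0 0;-0.0002 0 -0.0004 0.0004 -0.003 0 0;-0.0002 0 -0.0004 0.0006 -0.004 0 0;-0.0002 0 -0.0004 0.0006 -0.004 0 0;-0.0002 0 -0.0004 0.0006 -0.004 0 0;-0.0002 0 -0.0004 0.0006 -0.004 0 0;-0.0002 0 -0.0004 0.0004 -0.003 0 0;-0.0002 0 -0.0004 0.0004 -0.003 0 0'; python3 m.py w13
```

```text
time: 13.67
tool_pos: [522.1, -13.5, 154.3]
tcp_rot: [-3.14, 0.472, -2.998]
contact_force: [-0.2, -1.0, -2.9]
grip_width: 15.9
finger_force: 30.0
rho 0.526 p 0.054 O [38.9  0.2 49.6] nose [76.9  0.2 47.6] rim back z [17.2  0.2 72.8] neck at bar [ 5.5  0.2 73.4]
rho 0.596 p 0.124 O [34.4  0.2 42.1] nose [72.1  0.2 37.4] rim back z [14.3  0.2 66.7] neck at bar [ 5.5  0.2 67.8]
t 13.7667 edges [225.37430168 319.42307692] tool pitch -0.472 tcp [-88.8   0.2 154.2] F [-0.1  0.3 -2.2] [-0.06  0.77 -0.01]
```

```bash
python3 -m creep '-0.0002 0 -0.0003 0.0006 -0.004 0 0;-0.0002 0 -0.0003 0.0007 -0.005 0 0;-0.0002 0 -0.0003 0.0007 -0.005 0 0;-0.0002 0 -0.0003 0.0007 -0.005 0 0;-0.0002 0 -0.0003 0.0007 -0.005 0 0;-0.0002 0 -0.0003 0.0007 -0.005 0 0;-0.0002 0 -0.0003 0.0007 -0.005 0 0;-0.0002 0 -0.0003 0.0007 -0.005 0 0';python3 m.py w14; python3 -m creep '-0.0002 0 -0.0003 0.0007 -0.005 0 0;-0.0002 0 -0.0003 0.0007 -0.005 0 0;-0.0002 0 -0.0003 0.0007 -0.005 0 0;-0.0002 0 -0.0003 0.0007 -0.005 0 0;-0.0002 0 -0.0003 0.0007 -0.005 0 0;-0.0002 0 -0.0003 0.0007 -0.005 0 0;-0.0002 0 -0.0003 0.0007 -0.005 0 0;-0.0002 0 -0.0003 0.0006 -0.004 0 0';python3 m.py w15
```

```text
time: 14.43
tool_pos: [520.3, -13.4, 151.7]
tcp_rot: [-3.14, 0.511, -2.998]
contact_force: [-0.3, -0.4, -4.4]
grip_width: 15.9
finger_force: 30.0
rho 0.536 p 0.025 O [40.7  0.4 51. ] nose [78.7  0.4 50.1] rim back z [18.2  0.4 73.6] neck at bar [ 5.5  0.4 73.9]
rho 0.606 p 0.095 O [36.4  0.4 43.4] nose [74.2  0.4 39.8] rim back z [15.6  0.4 67.4] neck at bar [ 5.5  0.4 68.4]
t 14.5333 edges [225.7691358  334.22189349] tool pitch -0.511 tcp [-90.5   0.4 151.7] F [-1.1 -0.9 -4.2] [-0.06  1.06 -0.02]
time: 15.2
tool_pos: [520.0, -16.3, 153.5]
tcp_rot: [3.136, 0.548, -2.998]
contact_force: [0.9, 1.0, -4.9]
grip_width: 15.7
finger_force: 30.0
rho 0.593 p 0.046 O [40.2 -2.2 51.2] nose [78.1 -2.2 49.5] rim back z [18.2 -2.2 74.2] neck at bar [ 5.5 -2.2 74.8]
rho 0.663 p 0.116 O [35.7 -2.2 43.6] nose [73.5 -2.2 39.3] rim back z [15.4 -2.2 68.2] neck at bar [ 5.5 -2.2 69.3]
t 15.3 edges [228.14497041 324.44650206] tool pitch -0.547 tcp [-91.3  -2.4 153.5] F [-0.4  0.5 -3.4] [-0.03  1.06  0.09]
```

```bash
python3 -c "
from plant import readout as r;o=r.get_obs();print(o['joint_positions'].round(3),o['tau'].round(1))"
```

```text
[-0.29   0.371  2.096  0.931  0.282 -2.859] [ -0.4 -38.7 -18.    1.1  -1.1  -0.3]
```

```bash
python3 -m creep '-0.001 0 -0.003 -0.001 0.0075 0 0;-0.001 0 -0.003 -0.001 0.0075 0 0;-0.001 0 -0.003 -0.001 0.0075 0 0;-0.001 0 -0.003 -0.001 0.0075 0 0;-0.001 0 -0.003 -0.001 0.0075 0 0;-0.001 0 -0.003 -0.001 0.0075 0 0;-0.001 0 -0.003 -0.001 0.0075 0 0;0 0 0 0 0 0 0';python3 m.py w16; python3 -m creep '0 0 -0.002 0 0 0 0;0 0 -0.002 0 0 0 0;0 0 0 0 0 0 0'; python3 m.py w17
```

```text
time: 15.97
tool_pos: [513.3, -17.4, 133.6]
tcp_rot: [3.132, 0.491, -2.998]
contact_force: [-0.2, -0.3, -3.5]
grip_width: 16.0
finger_force: 30.0
rho 0.593 p 0.101 O [27.8 -2.1 24.7] nose [65.6 -2.1 20.8] rim back z [ 7.1 -2.1 48.9] neck at bar [ 5.5 -2.1 49. ]
rho 0.663 p 0.171 O [22.9 -2.1 17.3] nose [60.4 -2.1 10.9] rim back z [ 4.  -2.1 42.9] neck at bar [ 5.5 -2.1 42.7]
t 16.0667 edges [228.15706806 339.58955224] tool pitch -0.492 tcp [-97.8  -2.5 134. ] F [-0.4  0.7 -3.4] [-0.09  0.89  0.04]
time: 16.32
tool_pos: [514.2, -18.5, 131.8]
tcp_rot: [3.13, 0.492, -2.998]
contact_force: [0.1, 0.6, -1.3]
grip_width: 16.0
finger_force: 30.0
rho 0.59 p 0.098 O [28.6 -3.  22.7] nose [66.4 -3.  19. ] rim back z [ 7.9 -3.  46.9] neck at bar [ 5.5 -3.  47.1]
rho 0.66 p 0.168 O [23.7 -3.  15.4] nose [61.2 -3.   9. ] rim back z [ 4.7 -3.  40.9] neck at bar [ 5.5 -3.  40.8]
t 16.4167 edges [228.02173913 341.72641509] tool pitch -0.492 tcp [-97.2  -3.6 131.8] F [ 0.2  1.5 -1.9] [0.03 0.4  0.14]
```

```bash
python3 -m creep '0.0022 0.0003 0.0008 -0.0078 0.0545 0 0;0.0022 0.0003 0.0008 -0.0078 0.0545 0 0;0.0024 0.0003 0.0006 -0.0078 0.0545 0 0;0.0024 0.0003 0.0005 -0.0078 0.0545 0 0;0.0026 0.0004 0.0003 -0.0078 0.0545 0 0;0 0 0 0 0 0 0';python3 m.py w18; python3 -m creep '0.0026 0.0004 0.0002 -0.0078 0.0545 0 0;0.0026 0.0004 0 -0.0078 0.0545 0 0;0.0026 0.0004 0 -0.0078 0.0545 0 0;0.0026 0.0004 0 -0.0078 0.0545 0 0;0.0026 0.0004 0 -0.0078 0.0545 0 0;0 0 0 0 0 0 0'; python3 m.py w19;python3 droop.py w19; python3 st.py
```

```text
time: 16.92
tool_pos: [527.6, -16.1, 136.1]
tcp_rot: [3.128, 0.243, -2.996]
contact_force: [-0.3, -1.6, 2.6]
grip_width: 15.8
finger_force: 30.0
rho 0.387 p 0.142 O [27.1 -2.5 18.2] nose [64.7 -2.5 12.8] rim back z [ 7.4 -2.5 43.3] neck at bar [ 5.5 -2.5 43.5]
rho 0.457 p 0.212 O [21.9 -2.5 11.1] nose [59.  -2.5  3.1] rim back z [ 4.  -2.5 37.5] neck at bar [ 5.5 -2.5 37.2]
t 17.0167 edges [220.69689119 319.67490494] tool pitch -0.245 tcp [-84.6  -3.2 135.2] F [ 1.8 -1.1  3. ] [-0.49 -0.6  -0.23]
time: 17.52
tool_pos: [539.2, -13.8, 134.9]
tcp_rot: [3.125, -0.035, -2.997]
contact_force: [-2.5, -1.3, 4.0]
grip_width: 15.5
finger_force: 30.0
rho 0.126 p 0.159 O [25.1 -1.8 15.5] nose [62.6 -1.8  9.5] rim back z [ 5.9 -1.8 40.9] neck at bar [ 5.5 -1.8 40.9]
rho 0.196 p 0.229 O [19.8 -1.8  8.5] nose [56.8 -1.8 -0.1] rim back z [ 2.4 -1.8 35.2] neck at bar [ 5.5 -1.8 34.4]
t 17.6167 edges [215.70876289 329.70962567] tool pitch 0.033 tcp [-72.4  -2.6 134.5] F [ 2.1 -1.   2. ] [-0.23 -0.52 -0.09]
[214.93709568 339.46634639]
w19 [215.70876289 329.70962567] slide,rho rel. w2 [-3.652  0.064]
t 17.62 tcp [-72.4  -2.6 134.5] O [37.2 -0.7 28.9] above floor 12.7 nose [75.2 -0.7 27.6] abv 18.1 rpy [0.017 0.033 0.001] F [ 1.9 -1.3  2. ] M [-0.3  -0.48 -0.09]
```

```bash
python3 -m creep '0.0025 0.001 -0.0003 -0.013 0.0545 0 0;0.0025 0.001 -0.0003 -0.013 0.0545 0 0;0.0025 0.001 -0.0004 -0.013 0.0545 0 0;0.0025 0.001 -0.0004 -0.0078 0.0545 0 0;0 0 0 0 0 0 0;0 0 0 0 0 0 0'; python3 m.py w20;python3 droop.py w20; python3 st.py
```

```text
time: 18.12
tool_pos: [548.3, -9.9, 132.9]
tcp_rot: [3.14, -0.257, -2.999]
contact_force: [0.7, -1.3, 4.5]
grip_width: 15.7
finger_force: 30.0
rho 0 p 0.256 O [17.4  0.1  6.7] nose [54.1  0.1 -2.9] rim back z [ 0.7  0.1 33.8] neck at bar [ 5.5  0.1 32.6]
rho 0.07 p 0.326 O [11.4  0.1  0.3] nose [ 47.4   0.1 -11.9] rim back z [-3.3  0.1 28.5] neck at bar [ 5.5  0.1 25.5]
t 18.2167 edges [214.35434517 336.57036247] tool pitch 0.256 tcp [-62.4  -0.  133. ] F [ 2.6 -1.6  1.7] [-0.15 -0.53 -0.08]
[214.93709568 339.46634639]
w20 [214.35434517 336.57036247] slide,rho rel. w2 [-4.303 -0.242]
t 18.22 tcp [-62.4  -0.  133. ] O [21.1  0.1  5.7] above floor -13.3 nose [57.9  0.1 -3.9] abv -16.4 rpy [ 0.002  0.256 -0.001] F [ 2.3 -1.9  1.7] M [-0.23 -0.51 -0.08]droop.py:17: RuntimeWarning: The iteration is not making good progress, as measured by the 
 improvement from the last five Jacobian evaluations.
  def meas(n,off): return fsolve(lambda p:rows(*p)+off-edges(n),[-3,0])
```

```bash
python3 -m creep '0 0 0.0005 0 0 0 0;0 0 0.001 0 0 0 0;0 0 0.001 0 0 0 0;0 0 0.001 0.0003 -0.002 0 0;-0.0002 0 0.0005 0.0006 -0.004 0 0;-0.0002 0 0.0005 0.0007 -0.005 0 0;-0.0002 0 0.0005 0.0007 -0.005 0 0;-0.0002 0 0.0005 0.0007 -0.005 0 0'; python3 droop.py w20 2>/dev/null >/dev/null; python3 m.py w21;python3 droop.py w21; python3 -m creep '-0.0002 0 0.0005 0.0007 -0.005 0 0;-0.0002 0 0.0005 0.0007 -0.005 0 0;-0.0002 0 0.0005 0.0007 -0.005 0 0;-0.0002 0 0.0005 0.0007 -0.005 0 0;-0.0002 0 0.0005 0.0007 -0.005 0 0;-0.0002 0 0.0005 0.0007 -0.005 0 0;-0.0002 0 0.0005 0.0007 -0.005 0 0;-0.0002 0 0.0005 0.0007 -0.005 0 0'; python3 m.py w22;python3 droop.py w22
```

```text
time: 18.88
tool_pos: [547.1, -9.7, 138.4]
tcp_rot: [3.14, -0.236, -2.999]
contact_force: [0.0, 0.1, -2.6]
grip_width: 16.1
finger_force: 30.0
rho 0 p 0.236 O [18.8  0.4 13.9] nose [55.8  0.4  5. ] rim back z [ 1.6  0.4 40.7] neck at bar [ 5.5  0.4 39.7]
rho 0.07 p 0.306 O [13.   0.4  7.3] nose [49.2  0.4 -4.1] rim back z [-2.3  0.4 35.2] neck at bar [ 5.5  0.4 32.8]
t 18.9833 edges [213.56902357 336.30679406] tool pitch 0.236 tcp [-63.4   0.3 138.6] F [ 0.4  0.4 -2.2] [0.06 0.1  0.04]
[214.93709568 339.46634639]
w21 [213.56902357 336.30679406] slide,rho rel. w2 [-4.597 -0.241]
time: 19.65
tool_pos: [545.7, -9.8, 142.6]
tcp_rot: [3.14, -0.195, -2.999]
contact_force: [-0.5, -0.7, -2.6]
grip_width: 15.9
finger_force: 30.0
rho 0 p 0.195 O [22.3  0.6 21.4] nose [59.6  0.6 14. ] rim back z [ 4.   0.6 47.5] neck at bar [ 5.5  0.6 47.2]
rho 0.07 p 0.265 O [16.7  0.6 14.6] nose [53.4  0.6  4.6] rim back z [ 0.3  0.6 41.9] neck at bar [ 5.5  0.6 40.5]
t 19.75 edges [206.8255814  336.30555556] tool pitch 0.195 tcp [-64.9   0.5 142.7] F [ 0.4 -1.  -1.9] [ 0.05  0.12 -0.01]
[214.93709568 339.46634639]
w22 [206.8255814  336.30555556] slide,rho rel. w2 [-6.456 -0.231]droop.py:17: RuntimeWarning: The iteration is not making good progress, as measured by the 
 improvement from the last ten iterations.
  def meas(n,off): return fsolve(lambda p:rows(*p)+off-edges(n),[-3,0])
droop.py:17: RuntimeWarning: The iteration is not making good progress, as measured by the 
 improvement from the last five Jacobian evaluations.
  def meas(n,off): return fsolve(lambda p:rows(*p)+off-edges(n),[-3,0])
```

```bash
python3 - <<'E'
import cv2
im=cv2.imread('pics/sw22.png',0)[188:250,248:318]
for r in cv2.resize(im,None,fx=1.6,fy=.8,interpolation=cv2.INTER_AREA): print(''.join(' .:-=+*#%@'[min(9,v//20)] for v in r))
E
```

```text
++++++++++++++++++++++++++++++=:---------------::::----------------------------------------::::::::--::--::-----
+++++++++++++++++++++++++++++=-:-----::::-----::::-----------------------------------------::::::::::---::::----
+++++++++++++++++++++++++++++--:-::--:-------::::-----------------------------------------:::::::::-------------
+++++++++++++++++++++++++++==-----:--------:::::-----------------------------------------:::::::::---::::---::--
+++++++++++++++++++++++++=--------::::-----:::::----------------------------------------::::::::::----====+----:
+++++++++++++++++++++++++=--::::-::::-----:::::-----------------------------------------::::::::---------==-----
++++++++++++++++++++++++=---::::-:----==-:::::----------------------------------------:::::::::--------------=++
++++++++++++++++++++++==---::...------+*--:::-----------------------------------------:::::::-------------:---==
++++++++++++++++++++++=::----...::::-==-:::::---------------------------------------:::::::::-------------:::---
+++++++++++++++++++++=--:---:.......:::::::::--------------------------------------
[... 3849 characters left out ...]
:::::::--::--:--:--:::
+++++++++++--::::::::::-:::::::::::::::::::::::::::::::::::::::---:::----=*+=+++++++++=----::-::::::::::::-::---
+++++++++++==:::::::::::::::::::::-::::::::::-:::::::::::::::---------==+++++++++++++++++++-:::::::-----::::--=+
++++++++++++=::---:::::::::::::-::-::::::::::::::::::::::::::------+****+++++++++++++++++++---:::::---::=====+++
+++++++++++++---::::::::::-::::::::--::::::::::::::::::::::::------+****==+++++++++++++++++===--:::::---++++++++
++++++++++++++++----:--:-::---::::---:----:-----:::::::::::==----=******=++++++++++++++++++++++++=-=++++++++++++
+++++++++++++++++++-------:--:--:::-----:::::---::-::::::--------=*****+++++++++++++++++++++++++++++++++++++++++
```

```bash
python3 - <<'E'
from h import *
im=viewer.capture('top')[:,:,::-1];cv2.imwrite('pics/t22.png',im)
a=cv2.resize(im[138:178,325:375],None,fx=9,fy=9,interpolation=cv2.INTER_CUBIC)
w=cv2.imread('pics/w22.png')[195:355,245:395]; s=cv2.imread('pics/sw22.png')[185:255,245:325]
f=lambda x,h:cv2.resize(np.clip(x*1.4,0,255).astype(np.uint8),(int(x.shape[1]*h/x.shape[0]),h),interpolation=cv2.INTER_CUBIC)
cv2.imwrite('pics/m22.png',np.hstack([np.vstack([f(a,300),f(w,300)[:,:375] if 0 else cv2.resize(f(w,300),(375,300))]),cv2.resize(f(s,370),(422,600))]))
E
```

```text
(no output)
```

View pics/m22.png

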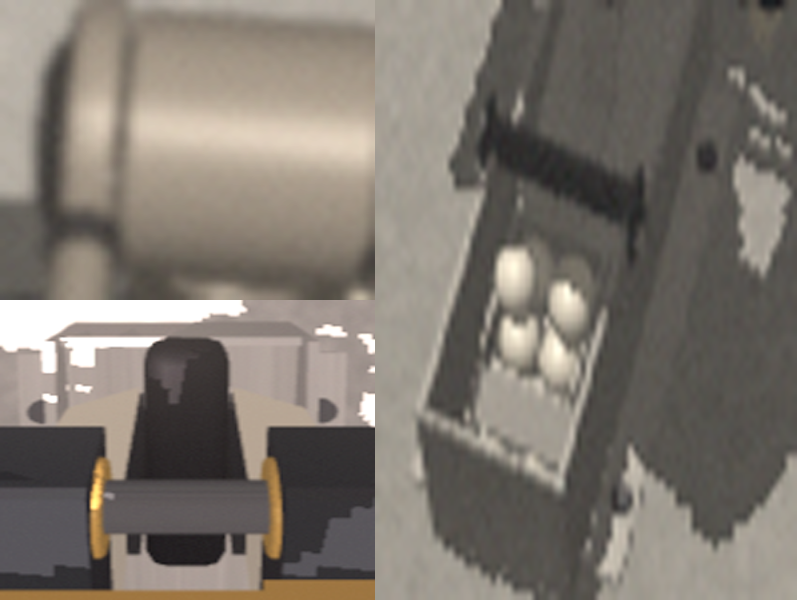

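The view shows six balls in the scoop: four in the pan and two on top at (518,278) and (570,305). The ramp is clear and the grip is held without rotation. I'll level slowly, then find the bar by raising.

```bash
python3 -m creep '0 0 0.0002 0.0004 -0.003 0 0;0 0 0.0002 0.0007 -0.005 0 0;0 0 0.0002 0.0007 -0.005 0 0;0 0 0.0002 0.0007 -0.005 0 0;0 0 0.0002 0.0007 -0.005 0 0;0 0 0.0002 0.0007 -0.005 0 0;0 0 0.0002 0.0007 -0.005 0 0;0 0 0.0002 0.0007 -0.005 0 0'; python3 -m creep '0 0 0.0002 0.0007 -0.005 0 0;0 0 0.0002 0.0007 -0.005 0 0;0 0 0.0002 0.0007 -0.005 0 0;0 0 0.0002 0.0007 -0.005 0 0;0 0 0.0002 0.0007 -0.005 0 0;0 0 0.0002 0.0007 -0.005 0 0;0 0 0.0002 0.0007 -0.005 0 0;0 0 0 0 0 0 0'
cat > q.py <<'E'
from h import *
import sys
n=sys.argv[1];w=viewer.capture('wrist')[:,:,::-1];cv2.imwrite(f'pics/{n}.png',w)
F=[]
for i in range(2): viewer.capture('top');o=readout.get_obs();F.append(np.r_[o['contact_force'],o['moment'][1]])
g=cv2.cvtColor(w,cv2.COLOR_BGR2GRAY).astype(float)[:,314:325].mean(1)
for nm,a,b in (('rear',208,232),('front',322,345)):
    d=np.abs(np.diff(g[a:b]));i=d.argmax();sl=slice(max(i-2,0),i+3);dd=d[sl];print(nm,round(a+.5+(np.arange(len(dd))+max(i-2,0))@dd/dd.sum(),2),'step',d.max().round(),end=' ')
o=readout.get_obs();print('tcp',o['tool_pos'].round(1),'pitch',-o['tcp_rot'][1].round(3),'F',np.mean(F,0).round(2),'t',round(o['time'],2))
E
python3 q.py v1
```

```text
time: 20.47
tool_pos: [545.7, -9.8, 144.2]
tcp_rot: [3.14, -0.157, -2.999]
contact_force: [0.3, 0.5, -3.0]
grip_width: 15.5
finger_force: 30.0
time: 21.13
tool_pos: [545.4, -9.8, 145.6]
tcp_rot: [3.14, -0.122, -2.999]
contact_force: [-2.0, -0.7, -0.4]
grip_width: 15.7
finger_force: 30.0
rear 214.4 step 37.0 front 334.99 step 52.0 tcp [545.5  -9.8 145.5] pitch 0.123 F [-3.28 -0.68 -2.05  0.76] t 21.28
```

```bash
python3 -m creep '-0.001 -0.0001 0 0 0 0 0;-0.002 -0.0003 0 0 0 0 0;-0.001 -0.0002 0 0 0 0 0;0 0 0 0 0 0 0'; python3 q.py v2; python3 -m creep '-0.001 -0.0001 0 0 0 0 0;-0.002 -0.0003 0 0 0 0 0;-0.001 -0.0002 0 0 0 0 0;0 0 0 0 0 0 0'; python3 q.py v3
python3 - <<'E'
from h import *
s=viewer.capture('scene')[:,:,::-1];cv2.imwrite('pics/sv3.png',s)
im=cv2.cvtColor(s,cv2.COLOR_BGR2GRAY)[194:246,252:306]
for r in cv2.resize(im,None,fx=1.8,fy=.9,interpolation=cv2.INTER_AREA): print(''.join(' .:-=+*#%@'[min(9,v//20)] for v in r))
E
```

```text
time: 21.62
tool_pos: [541.9, -10.3, 145.6]
tcp_rot: [3.14, -0.121, -2.999]
contact_force: [-0.2, -0.6, -3.3]
grip_width: 15.2
finger_force: 30.0
rear 214.35 step 41.0 front 334.98 step 53.0 tcp [542.  -10.3 145.6] pitch 0.122 F [-0.06  0.19 -2.47  0.17] t 21.77
time: 22.1
tool_pos: [537.5, -11.0, 145.5]
tcp_rot: [3.14, -0.122, -2.999]
contact_force: [1.5, 0.3, -2.3]
grip_width: 16.0
finger_force: 30.0
rear 214.34 step 28.0 front 334.99 step 52.0 tcp [537.8 -11.  145.6] pitch 0.122 F [ 0.29 -0.11 -2.37  0.2 ] t 22.25
+++++++++++++++++++++=----:-------::--+=::::::-----------------------:--------------------:::::::
+++++++++++++++++++++=::-:::---:::--==--:::::------------------------:--------------------:::::::
+++++++++++++++++++=----:--::-------++-::::::---------------------------------------------:::::::
++++++++++++++++++--:------::-----==++:::::---------------------------------------------:::::::::
++++++++++++++++++--::------------====:::----------------------------------------------::::::::::
++++++++++++++++==-------::::::---------:---------------------------------------------:
[... 3328 characters left out ...]
++++++++++++++
***+--::::::::::::::::::-------===++==+****++-----=*+=:::::::::::::-------*******++++++++++++++++
***+=-::::::::::::::::::-:::::--------==+++**++===+*--:::::::::::-------=+*****++++++++++++++++++
+++==-::::::::::::-:::::::::::::::::-------====++**+-::::::::::::---::--++****+++++++++++++++++++
++++=-:::::::::::::::::::--::::::-:::::::::------===:::::::::::::---::---==+*+=++++++++++++++++++
+++++=----:::::::::::::::::::::::-:::::::--:::::--::::::::::::::---::.:----=*+=++++++++++++++++++
+++++==-:::-::::::::::::::::::::::::::::::-::--::::::::::::::-------::::--=++++++++++++++++++++++
++++++=-:::-::::::-:::::::-:::----:::::::::--::::::::::::::::==-----=*+++***+++++++++++++++++++++
```

```bash
python3 - <<'E'
from fit import *
b=least_squares(f,[605,0,.13],args=(L[8:],)).x
C=[((270.9,208.4),(-23,-23,22)),((292,211.8),(-23,23,22)),((264.2,231.8),(38,-23,0)),((282.5,237),(38,23,0))]
for Oz in (40,47):
  for p in (0,.1):
    l=[]
    for px,q in C:
        a=R.from_euler('y',p).apply(q); l.append((s,px,(a[0],a[1],a[2]+Oz)))
    r=least_squares(f,[640,0,.14],args=(l,)); d=r.x[:2]-b[:2]; c,n=np.cos(b[2]),np.sin(b[2])
    print(Oz,p,'O in bin',(c*d[0]+n*d[1]).round(1),(-n*d[0]+c*d[1]).round(1),r.x.round(3),r.fun.round(1))
E
```

```text
40 0 O in bin 27.9 -2.8 [6.40344e+02 7.11900e+00 1.83000e-01] [ 1.4 -1.4 -1.8  0.   0.3  0.8  0.1  0.5]
40 0.1 O in bin 26.5 -2.9 [6.39028e+02 6.81200e+00 1.68000e-01] [ 1.3 -1.6 -1.9  0.1  0.5  0.8  0.1  0.7]
47 0 O in bin 31.2 -1.0 [6.43324e+02 9.39000e+00 1.82000e-01] [ 1.3 -1.5 -1.7 -0.1  0.3  0.8  0.1  0.6]
47 0.1 O in bin 29.8 -1.1 [6.42009e+02 9.08400e+00 1.68000e-01] [ 1.3 -1.7 -1.8 -0.   0.4  0.8  0.1  0.8]
```

```bash
python3 -m creep '-0.0002 0 0.0003 0.0004 -0.003 0 0;-0.0002 0 0.0003 0.0006 -0.004 0 0;-0.0002 0 0.0003 0.0006 -0.004 0 0;-0.0002 0 0.0003 0.0006 -0.004 0 0;-0.0002 0 0.0003 0.0006 -0.004 0 0;-0.0002 0 0.0003 0.0006 -0.004 0 0;-0.0002 0 0.0003 0.0006 -0.004 0 0;-0.0002 0 0.0003 0.0006 -0.004 0 0'; python3 q.py v4; python3 -m creep '0 0 0.0003 0.0006 -0.004 0 0;0 0 0.0003 0.0006 -0.004 0 0;0 0 0.0003 0.0006 -0.004 0 0;0 0 0.0003 0.0006 -0.004 0 0;0 0 0.0003 0.0006 -0.003 0 0;0 0 0 0 0 0 0'; python3 q.py v5
```

```text
time: 22.97
tool_pos: [536.1, -11.0, 148.0]
tcp_rot: [3.14, -0.09, -2.999]
contact_force: [-0.7, -0.3, -3.4]
grip_width: 15.9
finger_force: 30.0
rear 214.19 step 42.0 front 334.98 step 53.0 tcp [536.1 -11.  148. ] pitch 0.091 F [-0.04 -0.41 -2.39  0.23] t 23.12
time: 23.62
tool_pos: [536.1, -11.0, 149.5]
tcp_rot: [3.14, -0.071, -2.999]
contact_force: [-0.4, 1.0, -2.6]
grip_width: 15.9
finger_force: 30.0
rear 214.39 step 42.0 front 334.98 step 53.0 tcp [536.1 -11.  149.4] pitch 0.072 F [-0.15  0.24 -2.8   0.2 ] t 23.77
```

```bash
for i in 1 ; do python3 -m creep '0 0 0.0005 0 0 0 0;0 0 0.0005 0 0 0 0;0 0 0.0005 0 0 0 0;0 0 0 0 0 0 0' | grep force; python3 q.py v6; python3 -m creep '0 0 0.0005 0 0 0 0;0 0 0.0005 0 0 0 0;0 0 0.0005 0 0 0 0;0 0 0 0 0 0 0'| grep force; python3 q.py v7;  python3 -m creep '0 0 0.0005 0 0 0 0;0 0 0.0005 0 0 0 0;0 0 0.0005 0 0 0 0;0 0 0 0 0 0 0'| grep force; python3 q.py v8; done
```

```text
contact_force: [-0.0, -0.2, -2.9]
finger_force: 30.0
rear 214.34 step 40.0 front 335.0 step 52.0 tcp [536.1 -11.  150.9] pitch 0.072 F [-0.63 -0.73 -2.99  0.23] t 24.25
contact_force: [-0.0, -0.3, -3.3]
finger_force: 30.0
rear 214.34 step 39.0 front 335.01 step 53.0 tcp [536.2 -11.  152.4] pitch 0.072 F [ 0.06 -0.05 -3.19  0.25] t 24.73
contact_force: [0.8, 0.2, -2.9]
finger_force: 30.0
rear 214.66 step 38.0 front 334.54 step 59.0 tcp [536.1 -11.  153.9] pitch 0.072 F [ 0.24  0.43 -2.61  0.27] t 25.22
```

```bash
python3 -m creep '0 0 -0.001 0 0 0 0;-0.0002 0 -0.0005 0.0006 -0.0045 0 0;-0.0002 0 -0.0004 0.0006 -0.0045 0 0;-0.0002 0 -0.0004 0.0006 -0.0045 0 0;-0.0002 0 0 0.0006 -0.0045 0 0;0 0 0 0 0 0 0'|grep orce; python3 q.py v9; python3 -m creep '-0.0005 -0.0001 0 0 0 0 0;-0.001 -0.0001 0 0 0 0 0;-0.0015 -0.0002 0 0 0 0 0;-0.002 -0.0003 0 0 0 0 0;-0.002 -0.0003 0 0 0 0 0;-0.002 -0.0003 0 0 0 0 0;-0.002 -0.0003 0 0 0 0 0;-0.002 -0.0003 0 0 0 0 0'|grep orce; python3 q.py v10
```

```text
contact_force: [-0.4, 0.6, -3.2]
finger_force: 30.0
rear 214.68 step 38.0 front 334.53 step 59.0 tcp [535.4 -11.  151.7] pitch 0.053 F [-0.25 -0.69 -2.95  0.27] t 25.87
contact_force: [0.2, 0.0, -3.1]
finger_force: 30.0
rear 214.7 step 30.0 front 334.56 step 59.0 tcp [522.3 -12.9 151.7] pitch 0.053 F [-0.29  0.27 -3.15  0.28] t 26.68
```

```bash
python3 -m creep '-0.002 -0.0003 0 0 0 0 0;-0.002 -0.0003 0 0 0 0 0;-0.002 -0.0003 0 0 0 0 0;-0.002 -0.0003 0 0 0 0 0;-0.002 -0.0003 0 0 0 0 0;-0.002 -0.0003 0 0 0 0 0;-0.002 -0.0003 0 0 0 0 0;-0.002 -0.0003 0 0 0 0 0'|grep orce; python3 q.py v11;  python3 -m creep '-0.002 -0.0003 0 0 0 0 0;-0.002 -0.0003 0 0 0 0 0;-0.002 -0.0003 0 0 0 0 0;-0.002 -0.0003 0 0 0 0 0;-0.002 -0.0003 0 0 0 0 0;-0.002 -0.0003 0 0 0 0 0;-0.002 -0.0003 0 0 0 0 0;-0.002 -0.0003 0 0 0 0 0'|grep orce; python3 q.py v12
cat > asc.py <<'E'
from h import *
import sys
s=viewer.capture('scene')[:,:,::-1];cv2.imwrite(f'pics/{sys.argv[1]}.png',s);a=[int(x) for x in sys.argv[2:6]]
im=cv2.cvtColor(s,cv2.COLOR_BGR2GRAY)[a[0]:a[1],a[2]:a[3]]
for r in cv2.resize(im,None,fx=1.8,fy=.9,interpolation=cv2.INTER_AREA): print(''.join(' .:-=+*#%@'[min(9,v//20)] for v in r))
E
python3 asc.py sv12 188 246 252 312
```

```text
contact_force: [0.8, 0.3, -3.0]
finger_force: 30.0
rear 214.71 step 36.0 front 334.52 step 58.0 tcp [506.2 -15.3 151.6] pitch 0.053 F [ 0.58  0.52 -2.9   0.31] t 27.5
contact_force: [-0.1, 0.2, -2.3]
finger_force: 30.0
rear 214.7 step 34.0 front 337.44 step 60.0 tcp [490.2 -17.7 151.6] pitch 0.053 F [ 0.61 -0.08 -1.78  0.2 ] t 28.32
+++++++++++++++++++++++++++++++++++++=----=+*=-:---=*##*---==+**********++----------------------:::::::-----
++++++++++++++++++++++++++++++++++++++++++*++-::--+*#####***************==---------------------::::::::-----
+++++++++++++++++++++++++++++++++++++++****=-:-====+*######***********++----------------------::::::::::----
+++++++++++++++++++++++++++++++++++++++**++-:--+=-==++****************=----------------------::::::::::---::
++++++++++++++++++++++++++++++++++++++***=-::====-----====+++++*******----------------------:::::::::::-----
++++++++++++++++++++++++++++++++++++***+=-:--++--:-------------==+++++====--------------==--:::::::::-------
++++++++++++++++++++++++++++++++++++***+--:====-=+*****++=--:-------===-==-====++-------++--:::::::---------
++
[... 4202 characters left out ...]
:::::------=*******==+++++++++++++++++++++++++
***+--:::::::::::::::::::::::-----====++*****####***=-:::::::::::::------=*****+++++++++++++++++++++++++++++
++++=-::::::::::::::::::::::::::---------==++******+-::::::::::::-------++*****+++++++++++++++++++++++++++++
++===--:::::::::::::::::::::::::--:::::::------==+++-::::::::::::---::--==++*+++++++++++++++++++++++++++++++
+++++=--::::::::::::::::::::::::::::-::::::::::-----:::::::::::::--:::-----=*+=+++++++++++++++++++++++++++++
+++++=--:::::-:::::::::::::--::::::---:::::---:::::::::::::::-------:::::-==*+++++++++++++++++++++++++++++++
+++++==-:::::-::::::::::::-::::::-::--:::::----::::::::::::::-=-----==++=+++++++++++++++++++++++++++++++++++
```

```bash
python3 -m creep '-0.002 -0.0003 0 0 0 0 0;-0.003 -0.0004 0 0 0 0 0;-0.003 -0.0004 0 0 0 0 0;-0.003 -0.0004 0 0 0 0 0;-0.003 -0.0004 0 0 0 0 0;-0.003 -0.0004 0 0 0 0 0;-0.003 -0.0004 0 0 0 0 0;-0.003 -0.0004 0 0 0 0 0'|grep orce;  python3 -m creep '-0.003 -0.0004 0 0 0 0 0;-0.002 -0.0003 0 0 0 0 0;0 0 0.001 0 0 0 0;0 0 0.002 0 0 0 0;0 0 0.003 0 0 0 0;0 0 0.004 0 0 0 0;0 0 0.004 0 0 0 0;0 0 0.004 0 0 0 0'|grep orce; python3 q.py v13
python3 asc.py sv13 168 222 262 322
```

```text
contact_force: [0.6, 0.1, -2.0]
finger_force: 30.0
contact_force: [0.2, 0.8, -2.0]
finger_force: 30.0
rear 214.68 step 34.0 front 337.22 step 60.0 tcp [462.6 -21.5 170.1] pitch 0.052 F [ 0.07  0.1  -2.14  0.17] t 29.85
++++++++++++++++++++++++++++=::-----::::---------------------------:::::::-::::------::----------::---------
+++++++++++++++++++++++++++--::::-::::-------:::::::--+=-----------:::--::-::::------:::::--:::---::::---:::
+++++++++++++++++++++++++---::::----::::-::::-:::::--=*+===--------::--------::::-----::::::::--------------
+++++++++++++++++++++++++-:--:::::::------:::--::---++****++===----:------:::::::-----::--::-::---:---------
++++++++++++++++++++++++=-----::::::--+=--:::------=+**********---------::-:::-::::::-----::-:::---::-------
++++++++++++++++++++++=--------:::::====---::::---=+**********+--:::::::::::::-::::::-----:::------::-----::
++++++++++++++++++++++=--::::--:::--++---==++-----+**********==--:::::::-::::::::--::-::::::::-::::::-----::
++++++++++++++++++++++=-:----:::--==++::--===----++**********--::-----::::::::-::--:::::::::-----::::---::--
+++++++++
[... 3759 characters left out ...]
:::::---=+*******+=+++++++++++++++++++++++++++
--:::::::::::-----*+---------+++*#++############****--::::::::::------+********+=+++++++++++++++++++++++++++
:::::::::::-----+*##*******-----=+--+++*##########*+-::::::::::::-----+********+++++++++++++++++++++++++++++
:::::::::::-----*##########***+-+*=-----======+#**+=:::::::::::::---=********+=+++++++++++++++++++++++++++++
:::::::::------=*##############*###***--==-==--*++=-:::::::::::-----+*******++++++++++++++++++++++++++++++++
:::::::::+=---+*#############################==*+--::::::::::-----=********+=+++++++++++++++++++++++++++++++
:::::::::==---+##############################**+=::::::::::::=+---=********+=+++++++++++++++++++++++++++++++
```

```bash
python3 -m creep '0 0 0.004 0 0 0 0;0 0 0.006 0 0 0 0;0 0 0.008 0 0 0 0;0 0 0.008 0 0 0 0;0 0 0.008 0 0 0 0;0 0 0.006 0 0 0 0;0 0 0.004 0 0 0 0;0.0007 -0.003 0.001 0 0 0 0'|grep -v finger; python3 -m creep '0.0015 -0.006 0 0 0 0 0;0.0022 -0.009 0 0 0 0 0;0.0028 -0.0115 0 0 0 0 0;0.0034 -0.014 0 0 0 0 0;0.0034 -0.014 0 0 0 0 0;0.0034 -0.014 0 0 0 0 0;0.0034 -0.014 0 0 0 0 0;0.0034 -0.014 0 0 0 0 0'|grep -v finger; python3 -m creep '0.0034 -0.014 0 0 0 0 0;0.0034 -0.014 0 0 0 0 0;0.0034 -0.014 0 0 0 0 0;0.0034 -0.014 0 0 0 0 0;0.0034 -0.014 0 0 0 0 0;0.0034 -0.014 0 0 0 0 0;0.0034 -0.014 0 0 0 0 0;0.0034 -0.014 0 0 0 0 0'|grep -v finger; python3 q.py v14;python3 -c "
from plant import readout as r;print(r.get_obs()['joint_positions'].round(2))"
```

```text
time: 30.57
tool_pos: [463.3, -24.3, 215.6]
tcp_rot: [3.14, -0.052, -2.999]
contact_force: [0.1, 0.1, -2.6]
grip_width: 15.8
time: 31.23
tool_pos: [486.8, -122.7, 214.3]
tcp_rot: [3.14, -0.054, -3.0]
contact_force: [0.0, -0.3, -2.3]
grip_width: 15.7
time: 31.9
tool_pos: [514.1, -234.4, 214.6]
tcp_rot: [3.14, -0.053, -2.999]
contact_force: [-0.5, 0.4, -2.3]
grip_width: 16.0
rear 214.66 step 34.0 front 333.97 step 113.0 tcp [ 513.9 -234.1  214.3] pitch 0.054 F [-0.26  0.4  -2.94  0.21] t 32.05
[-0.55  0.5   1.49 -0.04  1.19 -2.25]
```

```bash
python3 -m creep '0.0022 -0.009 -0.002 0 0 0 0;0.0022 -0.009 -0.003 0 0 0 0;0.0019 -0.008 -0.004 0 0 0 0;0.0015 -0.006 -0.004 0 0 0 0;0.001 -0.004 -0.004 0 0 0 0;0.0006 -0.0025 -0.004 0 0 0 0;0.0003 -0.0011 -0.003 0 0 0 0;0 0 0 0 0 0 0'|grep -v finger; python3 q.py v15; python3 asc.py sv15 114 214 134 242 | awk 'NR%2'
python3 - <<'E'
from h import *
t=viewer.capture('top')[:,:,::-1];cv2.imwrite('pics/t15.png',t)
E
```

```text
time: 32.72
tool_pos: [523.1, -272.4, 189.6]
tcp_rot: [3.139, -0.055, -2.999]
contact_force: [0.1, 0.6, -3.4]
grip_width: 15.8
rear 214.66 step 32.0 front 333.97 step 111.0 tcp [ 523.5 -272.3  190.7] pitch 0.053 F [ 0.25 -0.41 -2.58  0.23] t 32.87
+++++++++++++++++++++++++++++++++++++++++++++++++++++++++++++++++++++++++++++++==:::.....   ....:..::--:::::  ...  ...............:::.. .::--==+--    .  ........... ....  ::---==++==::::::::::::
++++++++++++++++++++++++++++++++++++++++++++++++++++++++++++++++++++++++++++++++++++++++++++=----++++-------::..      ..........:::::::.::::::====..  ...................::---=++++++++++++=-----:
++++++++++++++++++++++++++++++++++++++++++++++++++++++++++++++++++++++++++++++++++++++++++++++++++++++==------:....  .... ......:::::::::::::.::::.................. ..::----+++++++++++++++++++++
++++++++++++++++++++++++++++++++++++++++++++++++++++++++++++++++++++++++++++++++++++++++++++++++++++++++==------:.   ..  .  .......:----------++++==-::::.:-----:::::------+++++++++++++++++++++++
++++++++++++++++++++++++++++++++++++++++++++++++++++++++++++++++++++++++
[... 7222 characters left out ...]
++==+++==++==---=++********++--:::::-----+#%%%%%%%%###**+=------------------::::-----++++++++++++++++++++++++++++++
++++++++++++++++++++++++++++++++++++++++++++++++++=--------------===+***##*++=========+++++++====--===++==-:--===--==*#%%%%%%%###*++==-----------------:::::::--=+++++++++++++++++++++++++++++++++
++++++++++++++++++++++++++++++++++++++++++++++++++++++===-------------====+**##***+=====+++++++++++++==-----==---+*#%%%%%%%###*+==------------------:::::--====+++++++++++++++++++++++++++++++++++
+++++++++++++++++++++++++++++++++++++++++++++++++++++++++++++==:------------===++**###**+======+++++++++==--=+##%%%%%%%###**+=------------------:::--::--+++++++++++++++++++++++++++++++++++++++++
```

```bash
python3 - <<'E'
from h import *
s=cam('scene');t=cam('top')
for n,c,seed,sc in (('scene0',s,(180,180),None),('top0',t,(435,165),None)):
    im=cv2.imread(f'pics/{n}.png'); 
    for tol in (5,7,9):
        m=np.zeros((im.shape[0]+2,im.shape[1]+2),np.uint8)
        cv2.floodFill(cv2.GaussianBlur(im,(3,3),0),m,seed,0,(tol,)*3,(tol,)*3,4|(255<<8)|cv2.FLOODFILL_MASK_ONLY|cv2.FLOODFILL_FIXED_RANGE)
        k=m[1:-1,1:-1]; ys,xs=np.where(k>0)
        P=np.array([p2w(c,u,v,70)[:2] for u,v in zip(xs,ys)],np.float32) if 100<len(xs)<9000 else None
        print(n,tol,len(xs),cv2.minAreaRect(P) if P is not None else '')
im=cv2.imread('pics/sv15.png',0)[150:176,170:204]; 
b=(im>150).astype(np.uint8); n,l,st,ct=cv2.connectedComponentsWithStats(b)
print([(st[i,4],(ct[i]+[170,150]).round(1).tolist()) for i in range(1,n)])
print('balls centre scene',p2w(s,185.6,162.9,100))
E
```

```text
scene0 5 3015 ((628.404296875, -258.7266845703125), (153.63279724121094, 154.00018310546875), 82.30142974853516)
scene0 7 3129 ((627.2258911132812, -259.0599365234375), (155.52835083007812, 156.4362030029297), 82.22233581542969)
scene0 9 3163 ((627.4254150390625, -259.0256652832031), (155.70750427246094, 157.21197509765625), 82.36743927001953)
top0 5 1330 ((612.1249389648438, -256.31646728515625), (152.41168212890625, 113.55496215820312), 83.11907958984375)
top0 7 1730 ((624.8334350585938, -261.40869140625), (158.24990844726562, 141.59820556640625), 82.13311767578125)
top0 9 2002 ((627.3651123046875, -262.7967834472656), (159.3915252685547, 151.0330810546875), 81.33856964111328)
[(np.int32(11), [182.8, 158.5]), (np.int32(12), [190.4, 160.8]), (np.int32(10), [179.5, 165.0]), (np.int32(11), [186.6, 167.1])]
balls centre scene [ 628.48020815 -258.9630966   100.        ]
```

The four balls' centre projects to (628.5,-259) and the weighing pan's centre to (627.5,-259). The scoop is over the middle, so I'll lower it.

```bash
python3 -m creep '0 0 -0.003 0 0 0 0;0 0 -0.004 0 0 0 0;0 0 -0.004 0 0 0 0;0 0 -0.003 0 0 0 0;0 0 -0.001 0 0 0 0;0 0 0 0 0 0 0'|egrep 'pos|cont'; for k in 1; do python3 -m creep '0 0 -0.001 0 0 0 0;0 0 -0.0005 0 0 0 0;0 0 0 0 0 0 0'|egrep 'pos|cont'; python3 q.py x1; python3 -m creep '0 0 -0.001 0 0 0 0;0 0 0 0 0 0 0'|egrep 'pos|cont'; python3 q.py x2; python3 -m creep '0 0 -0.001 0 0 0 0;0 0 0 0 0 0 0'|egrep 'pos|cont'; python3 q.py x3; done
```

```text
tool_pos: [523.3, -272.6, 175.3]
contact_force: [-1.1, 1.2, -0.7]
tool_pos: [523.5, -272.7, 174.4]
contact_force: [-2.3, 0.1, 0.6]
rear 214.64 step 32.0 front 334.27 step 91.0 tcp [ 523.5 -272.6  174.4] pitch 0.053 F [-1.14  0.35  0.55  0.26] t 33.87
tool_pos: [523.5, -272.7, 173.3]
contact_force: [-2.5, -0.3, 1.1]
rear 214.34 step 32.0 front 334.52 step 121.0 tcp [ 523.5 -272.7  173.3] pitch 0.053 F [-3.47  0.25  1.93  0.19] t 34.18
tool_pos: [523.4, -272.6, 172.1]
contact_force: [-4.6, 0.2, 2.5]
rear 214.38 step 32.0 front 334.7 step 151.0 tcp [ 523.4 -272.7  172.2] pitch 0.053 F [-3.67 -0.09  2.85  0.28] t 34.5
```

```bash
python3 -m creep '0 0 -0.001 0 0 0 0;0 0 0 0 0 0 0'|egrep 'cont'; python3 q.py x4; python3 -m creep '0 0 -0.001 0 0 0 0;0 0 0 0 0 0 0'|egrep 'cont'; python3 q.py x5; python3 -m creep '0 0 -0.001 0 0 0 0;0 0 0 0 0 0 0'|egrep 'cont'; python3 q.py x6
```

```text
contact_force: [-3.1, -0.3, 3.7]
rear 214.36 step 32.0 front 334.7 step 152.0 tcp [ 523.4 -272.6  171.1] pitch 0.053 F [-2.66 -0.62  3.34  0.22] t 34.82
contact_force: [-5.0, -0.6, 6.3]
rear 214.24 step 32.0 front 334.98 step 112.0 tcp [ 523.3 -272.7  170.5] pitch 0.054 F [-5.16 -1.18  5.54  0.52] t 35.13
contact_force: [-6.9, -0.3, 7.6]
rear 214.16 step 32.0 front 335.06 step 100.0 tcp [ 523.  -272.7  169.6] pitch 0.054 F [-6.13 -0.04  7.81  0.8 ] t 35.45
```

```bash
python3 -m creep '-0.0005 0 0.001 0 0 0 0;0 0 0.0005 0 0 0 0;0 0 0 0 0 0 0'|egrep 'cont'; python3 -m creep '0 0 0 0 0 0 20;0 0 0 0 0 0 25;0 0 0 0 0 0 30;0 0 0 0 0 0 40;0 0 0 0 0 0 60;0 0 0 0 0 0 60;0 0 0 0 0 0 60;0 0 0 0 0 0 60'; python3 asc.py sx7 140 190 160 215
```

```text
contact_force: [-1.1, -0.2, -0.4]
time: 36.37
tool_pos: [522.9, -272.6, 170.6]
tcp_rot: [3.14, -0.053, -2.999]
contact_force: [0.6, 0.1, -0.2]
grip_width: 53.4
finger_force: 0.0
++++++++++++++++++++++++++++++++**====-------------------------::-------------=====--:::::::-------
++++++++++++++++++++++++++++++***#==---------------------------------------:::----====----:::::----
++++++++++++++++++++++++++++****+=-----------------------------------------::::::-----====--:::::::
+++++++++++++++++++++++++*****+==---------=++=-----------------------------::::::::::-----==----:::
++++++++++++++++++++++++**###++=======--=++**++---------------------------::::::::::::::----====---
++++++++++++++++++++++**####*+++++++++=++*****+==----------------==-------::---:::::::::::-----====
++++++++++++++++++++**#####***********+*********+=======------==+*=----------------:::::::::::-----
++++++++++++++++++**###*****************************++==-----++***++=-----------------:::::::::::--
++++++++++++++++**####********************************++---=++******=---:-----------------:::::::::
++++++++++++++**####**
[... 2877 characters left out ...]

*************************************+++++++++++++++++++--=++**************************************
********************************************+++++++++++===***************************************==
************************************************+++++++++**************************************+=--
******************************************************++*************************************+=--::
*******************************************************************************************+==-::-=
==+***************************************************************************************==:::::==
==-==+**********************************************************************************==:::-===--
```

```bash
python3 -m creep '0 0 0.005 0 0 0 60;0 0 0.015 0 0 0 60;0 0 0.02 0 0 0 60;0 0 0.03 0 0 0 60;0 0 0.03 0 0 0 60;0 0 0.03 0 0 0 60;-0.02 0 0.01 0 0 0 60;0 0 0 0 0 0 60'|egrep 'time|pos|cont';python3 -m creep '0 0 0 0 0 0 60;0 0 0 0 0 0 60;0 0 0 0 0 0 60;0 0 0 0 0 0 60'|egrep 'time|pos|cont'
python3 - <<'E'
from h import *
s=viewer.capture('scene')[:,:,::-1];cv2.imwrite('pics/sfin.png',s); g=cv2.cvtColor(s,cv2.COLOR_BGR2GRAY); a=cv2.cvtColor(cv2.imread('pics/sx7.png'),cv2.COLOR_BGR2GRAY)
for im in (a,g):
    b=(im[145:185,165:210]>150).astype(np.uint8); n,l,st,ct=cv2.connectedComponentsWithStats(b)
    print([(int(st[i,4]),(ct[i]+[165,145]).round(1).tolist()) for i in range(1,n)])
im=g[190:250,250:312]
for r in cv2.resize(im,None,fx=1.6,fy=.8,interpolation=cv2.INTER_AREA): print(''.join(' .:-=+*#%@'[min(9,v//24)] for v in r))
E
```

```text
time: 37.08
tool_pos: [502.1, -273.0, 314.7]
contact_force: [1.5, -0.6, -0.2]
time: 37.42
tool_pos: [503.1, -272.4, 309.4]
contact_force: [0.7, 0.4, -0.5]
[(13, [170.1, 149.2]), (13, [184.2, 162.8]), (11, [191.4, 164.9]), (12, [180.5, 169.0]), (12, [187.8, 171.1])]
[(12, [170.3, 148.8]), (11, [184.1, 162.6]), (10, [191.5, 165.0]), (10, [180.5, 169.0]), (10, [187.8, 171.0])]
======================================+++=-:::::=+***********************************+=-::::::-====
======================================++=-:::---+**********************************++=-:::::::-=--=
========================================::::-=+************************************+=::::::::::::-=
====================================++=-:::---+***********************************+=-:::::::::::-==
===================================++=-::::::-+**********************************++-:::::::::::-+++
=========================--:-=====++=-::::::-+**********************************+==:::::::::::=++++
========================--:::=====+==::::::==***********************************==::::::::::-==++++
=======================
[... 3376 characters left out ...]

=====---:::::::::::::::::::::::::::::::::::---===-::::::::::::::.::--==+===========================
========::::::::::::::::::::::::::::::::::::::::::::::::::::::::.:::::=+--=========================
========-:::::::::::::::::::::::::::::::::::::::::::::::::::::::.::::-=============================
========--::::::::::::::::::::::::::::::::::::::::::::::::-:::::==+==+=============================
=========-::::::::::::::::::::::::::::::::::::::::::::::::::::::+++++==============================
==========---:::::::::::::::::::::::::::::::::::::::::::--::::-=++++=-=============================
=============---::::::::::::::::::::::::::::::::::::::::--::::=++++================================
```

The scoop stands still with its four balls, and the pictures show no ball outside the bin. Handing in.

```bash
python3 -c "
from plant import order
print(order.close_job())"
```

```text
the job is handed in; nothing more can be done
None
```

The scoop, level full with four balls, is standing on the middle of the weighing pan, released, and the job is handed in at about 37 s. In the pictures no ball lies outside the bin, but its far wall hides most of the other seven.

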